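# Put the painting class's wet things to dry

### The job

The painting class is over, so put its wet things to dry: set every rinsed cup from the rubber mat upside down over a free peg of the drying rack, standing fully down on the rack. Slide the broad spatula under the freshly painted turquoise panel, carry it level to the empty front place of the drying stand and leave it there square and centred across both battens - the paint is wet, so the gripper and arm must never touch the panel. Finally the spatula lies back in its rest as you found it, and everything else stays where it is.

Things in the scene. Friction and masses are not known exactly. Their poses are not given: they have to be found in the camera images.
- cup_blue: Blue water cup, rinsed, eight-sided plastic tumbler, straight-sided: 58 mm across the flats outside, 52 mm inside, 100 mm long, open at one end, base 4 mm thick, 60 g. It lies on one of its flats on the 3 mm thick black rubber mat, mouth roughly towards the drying rack on the left. Origin: middle of the outside of the closed base; +z runs along the cup's axis from the base to the mouth. May be absent.
- cup_orange: Orange water cup, rinsed, eight-sided plastic tumbler, straight-sided: 58 mm across the flats outside, 52 mm inside, 100 mm long, open at one end, base 4 mm thick, 60 g. It lies on one of its flats on the 3 mm thick black rubber mat, mouth roughly towards the drying rack on the left. Origin: middle of the outside of the closed base; +z runs along the cup's axis from the base to the mouth. May be absent.
- cup_yellow: Yellow water cup, rinsed, eight-sided plastic tumbler, straight-sided: 58 mm across the flats outside, 52 mm inside, 100 mm long, open at one end, base 4 mm thick, 60 g. It lies on one of its flats on the 3 mm thick black rubber mat, mouth roughly towards the drying rack on the left. Origin: middle of the outside of the closed base; +z runs along the cup's axis from the base to the mouth. May be absent.
- cup_white: White dry cup of the same make as the others (58 mm across flats, 100 mm tall), already standing upside down on an end peg of the rack; that peg is taken. It stays there. Origin: middle of its mouth, which is down on the rack; +z up. One of the white and grey cups is absent.
- cup_grey: Light grey dry cup of the same make as the others (58 mm across flats, 100 mm tall), already standing upside down on an end peg of the rack; that peg is taken. It stays there. Origin: middle of its mouth, which is down on the rack; +z up. One of the white and grey cups is absent.
- rack: Drying rack, fixed: white drip tray 120 x 410 mm and 12 mm high with two low ribs (tops at 20 mm, where cup rims stand) and a row of four upright green pegs 98 mm apart. Origin: middle of the underside; +y along the row of pegs, away from the robot, +x roughly towards the mat with the cups.
- panel: Freshly painted wooden panel, turquoise with yellow, white and dark blue blobs, still wet: 110 x 110 x 8 mm, 70 g, lying across the two battens of the painting stand. Origin: centre of its underside, z up, x and y along its edges.
- paint_stand: Painting stand, fixed: white board 132 x 130 mm, 6 mm thick, with two brown battens along its x axis, tops at 41 mm above the table, 84 mm clear between them, open at both ends and 35 mm clear height beneath the panel. Origin: middle of the underside; +x away from the robot (the way to slide in), z up.
- dry_stand: Drying stand, fixed: plywood board 6 mm thick, 256 mm long (from 66 mm before its origin to 190 mm behind it) and 130 mm wide, with two blue battens along its x axis, tops at 41 mm above the table, 84 mm clear between them, open at both ends. An older brown panel lies on its rear half. Origin: under the centre of the free front place, at table height; +x away from the robot.
- dry_place (a point): Centre of the free front place on the drying stand, at the level of the batten tops (41 mm), x along the battens: the middle of the wet panel's underside belongs here.
- panel_old: Older painted panel, brown, same size as the wet one, on the rear place of the drying stand, its middle 125 mm behind the free place's; stays there. Origin: centre of underside.
- spatula: Broad cranked spatula, 100 g: steel blade 95 mm long (x 0 to 95 mm), 56 mm wide, 3 mm thick, underside at z = 0; a thin neck rises back to a dark wooden handle 20 x 20 mm in section, from x = -35 to -150 mm, its centre line at z = 38 mm. Origin: middle of the blade's rear edge, underside; +x towards the blade's tip, z up.
- spatula_grip (a point): Point on the centre line of the spatula's handle, 60 mm behind the blade's rear edge: a good place to hold it from above, free all round in the rest.
- spatula_rest: Spatula rest, fixed: light wooden board 250 x 76 mm, 6 mm thick, with a cork pad (top at 14 mm) for the blade and a cross block near its robot end (top at 42 mm, between two 10 mm lips 40 mm apart) under the handle's end. Origin and axes coincide with those of a spatula lying in it, except that the spatula's origin then lies 14 mm higher; +x towards the blade end.
- jar_pink: Pink paint jar, black cap, 56 mm wide, 62 mm tall, stands beyond the cups. Stays. Origin: middle of the underside.
- bottle_green: Green paint bottle, 52 mm wide, 150 mm tall, to the left of the drying rack. Stays. Origin: middle of the underside.
- tub_white: Yellow paint tub with white lid, 80 mm wide, 95 mm tall, at the right. Stays. Origin: middle of the underside.
- brush_jar: Glass jar with brushes, 72 mm wide, 195 mm tall with brushes, at the left. Stays. Origin: middle of the underside.
- tube_cream: Cream paint tube, 30 x 123 x 18 mm, lying between the lanes in front of the two stands. Stays. Origin: middle of the underside.
- peg0 (a point): Foot of peg 0 of the rack (0 is nearest the robot, 3 the farthest), on the peg's axis at the level of the rib tops, 20 mm above the table, where a cup's rim stands. The peg is 22 mm thick with a rounded top 75 mm above this point.
- peg1 (a point): Foot of peg 1 of the rack (0 is nearest the robot, 3 the farthest), on the peg's axis at the level of the rib tops, 20 mm above the table, where a cup's rim stands. The peg is 22 mm thick with a rounded top 75 mm above this point.
- peg2 (a point): Foot of peg 2 of the rack (0 is nearest the robot, 3 the farthest), on the peg's axis at the level of the rib tops, 20 mm above the table, where a cup's rim stands. The peg is 22 mm thick with a rounded top 75 mm above this point.
- peg3 (a point): Foot of peg 3 of the rack (0 is nearest the robot, 3 the farthest), on the peg's axis at the level of the rib tops, 20 mm above the table, where a cup's rim stands. The peg is 22 mm thick with a rounded top 75 mm above this point.

How it is judged:
By the outcome, as a careful person would: the job done as asked, in the order asked, and still so for the second after the job is handed in, with the robot touching nothing.
Of cup_white, cup_grey only 1 to 1 are there at a start; the rules pass over those that are not, and their reading is None.
Of cup_blue, cup_orange, cup_yellow only 2 to 3 are there at a start; the rules pass over those that are not, and their reading is None.
At some moment in a run one of cup_blue, cup_orange, cup_yellow may be knocked a few centimetres aside while the robot is not near it.
It also fails if it takes over 208 s, if anything falls off the work surface, if the arm or the gripper's body presses on something with over 40 N, if the wrist force passes 120 N, or if a joint passes its speed limit or range.

### The arm

A 7-joint arm with a two-finger parallel gripper is mounted at the origin on the work surface. World frame = base frame: x ahead of the robot, y to its left, z up, the work surface at z = 0. Lengths are in m, angles in rad, forces in N, time in s.
With the tool pointing down it reaches from about 0.4 to 0.85 m from the base axis. Payload 10.4 kg.
Tool frame: the origin (TCP) lies on the centre line of the jaws, within the pads' length; the fingertips stand 14 mm ahead of it and the grasp point (between the pads) lies 5 mm behind it (manip.tip_reach is the distance from the TCP to the fingertips, in m); z points along the fingers, y is the line along which they close (so a half turn about z gives the same grasp; the last joint's range is limited). The gripper opens to 85 mm and grips with 20 to 120 N. Pads are 22 mm wide; open, the fingers measure 114 mm over their backs; the gripper's body (76 mm by 85 mm) begins 54 mm behind the grasp point. The pads swing forward as they close: fully open they stand 13 mm farther back than shut.
Start: joints at [1.115, 0.332, -0.065, 1.46, 0.022, 1.35, -0.088], TCP at [0.262, -0.567, 0.245] pointing down, gripper open.
Joint ranges: [-2.6, 2.6], [-0.5, 2.12], [-1.47, 1.34], [0.16, 2.42], [-1.27, 4.41], [0.06, 2.06], [-2.6, 2.6]. Speed limits (rad/s): [2.22, 2.22, 2.79, 2.79, 3.14, 3.14, 3.14].

### API

Orientations are given as a unit quaternion [x, y, z, w].
In Python, from workcell import manip gives the robot as it stands.
- The arm moves only by the shell command python3 -m pendant 'ROWS' [FORCE]. ROWS is JSON, a list of rows, each a list of 7 numbers: the shift along the tool's x, y, z in units of 50 mm (1.0 is 50 mm), then the turn, a rotation vector about the tool's x, y, z in units of 8 degrees (1.0 is 8 degrees), then the opening, from -1 (shut) to 1 (fully open), so that 0 is half open. In form: [[dx, dy, dz, ax, ay, az, jaw], ...]. A call has exactly 10 rows; each row is the pose to reach, as a shift and turn from the pose commanded when the call began, along the tool's axes at that moment; what a row does not reach only later rows make up. A row lasts 1/8 s, in which the tool goes at most 62.5 mm and 10.7 degrees, less where a joint would pass 70% of its speed; a pose out of reach is approached as far as the arm can. A call with a gripper value outside its range is refused whole. The fingers move at their own pace and stop on an object; FORCE is the grip in N (left out, the last holds). Time passes only in rows, so rows that repeat a pose let the fingers close, or fill a call up. It gives the time, the measured TCP pose, the force, the opening and the grip force at its end, in the units of the state.
- manip.get_obs(): the state, without advancing time (a new reading comes with each control period).
- manip.camera(name): name is "side" or "top"; returns (picture, depth): 400x640x3 uint8, red, green, blue; 400x640 float32, m along the optical axis (not along the pixel's ray), 0 where there is no reading.
- manip.get_calibration(name): a dict with "fx", "fy", "cx", "cy" (pixels), "xyz" and "orientation" of the camera in the world. Camera axes: x right, y up, looking along -z (the intrinsics and any distortion apply to the point x, -y, -z); pixel columns grow to the right and rows downward; lengths in m; the calibration is good to about 2 mm. A picture is of the moment at which its call begins. get_calibration takes no time and is no camera call.
- manip.hand_in(): hands the job in; it is judged then, once.
Trained networks look in the newest picture that a camera, given by its name, has taken for a name from the list of things; names that differ only in an ending like _2 or _b are one class to them, and where a whole thing is asked for, a point or a joint stands for the part that bears it (a point fixed in the world has none). Each returns a list of dicts, best first, with "p" (0 to 1); they miss things now and then, are a little off and sometimes report something else, mostly with a low value. They report only what shows in the picture. A call takes as long as a camera call.
- manip.find_in(thing, camera): "box" ([left, top, right, bottom] in pixels, round what is visible of it).
- manip.trace(thing, camera): "pixels" (400x640 bool, what is visible of it) and "box" ([left, top, right, bottom] in pixels, round what is visible of it).
- manip.tip_of(thing, camera): "pixel" ([column, row] in pixels: a listed point, or the origin of a listed thing).
The state is a dict: "clock": time; "joint_pos": joint angles; "joint_velocities": joint speeds; "tau": joint torques, N m; "position": TCP position; "ee_rot": TCP orientation; "ft_force": force on the tool from outside, world axes, zero at the start; "torque": the same for the moment, N m; "grip_width": opening from 0.0 (shut) to 1.0 (fully open); "grasp_force": force on a finger pad.
Only numpy, scipy, OpenCV 4.12 (cv2) and the standard library are available. Lean on these libraries where they do the work, as an engineer would, in place of code of your own. Each camera call takes 0.05 s, during which the arm holds its last target. There are 200 camera calls.

## Working session

There is one attempt and no reset: what is moved stays moved. The work goes in short steps, Python scripts to look and compute and a shell command to move; the robot and the scene stay as the last step left them, time stands still between calls to the robot, and variables do not carry over. Pictures are saved under pics/ and viewed, at most 14 in all, crops included, and the job is handed in when it is done.

```bash
ls; mkdir -p pics; python3 - <<'E'
from workcell import manip
import cv2
o=manip.get_obs(); print(o)
for n in("top","side"):
    p,d=manip.camera(n); cv2.imwrite(f"pics/{n}0.png",p[:,:,::-1]); print(n,manip.get_calibration(n))
E
```

```text
pics
{'clock': 0.0, 'joint_pos': array([ 1.1153896 ,  0.33288054, -0.06468768,  1.46094275,  0.02160094,
        1.34991313, -0.08851265]), 'joint_velocities': array([-0.0003044 ,  0.00020989,  0.00083407, -0.00087823,  0.00176681,
       -0.00029314, -0.00018909]), 'tau': array([ 1.83455479e-03, -6.25454664e+01,  5.02007268e-02, -3.91610241e+01,
        1.63600466e-02,  1.01016051e-02, -2.10754627e-05]), 'position': array([ 0.26197495, -0.56704782,  0.2445098 ]), 'ee_rot': array([ 9.76676102e-01,  2.14716713e-01, -1.90798603e-04, -6.98569931e-04]), 'ft_force': array([ 0.46256742, -0.32530105, -0.25361127]), 'torque': array([-0.03728612, -0.01374342, -0.0255375 ]), 'grasp_force': 0.0, 'grip_width': 0.9959375079134022}
top {'fx': 381.3382414156413, 'fy': 381.3382414156413, 'cx': 317.97743340886933, 'cy': 203.10547145325108, 'xyz': array([0.46008093, 0.06426505, 1.18521043]), 'orientation': array([ 0.02629048, -0.02898616, -0.70624153,  0.70688862])}
side {'fx': 450.3935073216972, 'fy': 450.3935073216972, 'cx': 319.1053703266967, 'cy': 199.83264523001685, 'xyz': array([0.03927837, 1.42596969, 0.91482289]), 'orientation': array([-0.09475867,  0.4900709 ,  0.85533572, -0.13875201])}
```

View pics/top0.png

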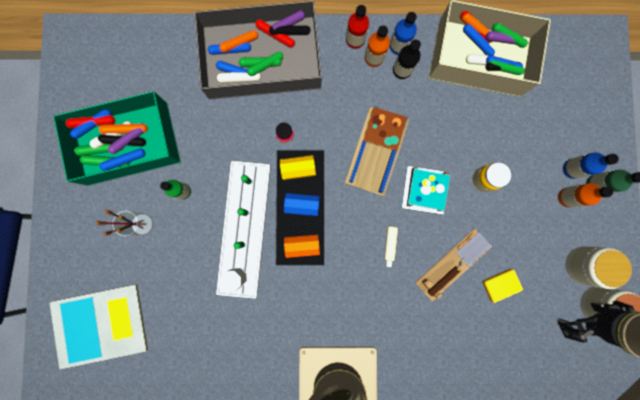

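View pics/side0.png

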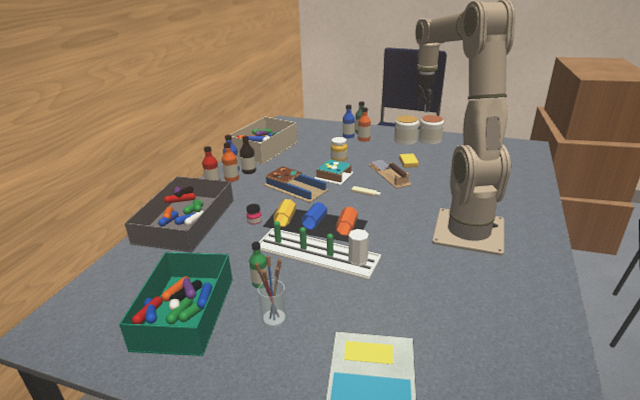

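```bash
cat > h.py <<'E'
from workcell import manip
import numpy as np, cv2
from scipy.spatial.transform import Rotation as R
def ray(cam,px):
    c=manip.get_calibration(cam); px=np.atleast_2d(px).astype(float)
    v=np.c_[(px[:,0]-c['cx'])/c['fx'],-(px[:,1]-c['cy'])/c['fy'],-np.ones(len(px))]
    return c['xyz'],R.from_quat(c['orientation']).apply(v)
def at_z(cam,px,z):
    o,v=ray(cam,px); return o+v*((z-o[2])/v[:,2])[:,None]
def cloud(cam,d,mask):
    r,c=np.nonzero(mask&(d>0)); o,v=ray(cam,np.c_[c,r]); return o+v*d[r,c][:,None]
def rect(p):
    (cx,cy),(w,h),a=cv2.minAreaRect((p[:,:2]*1000).astype(np.float32))
    if w<h: w,h,a=h,w,a+90
    return np.round([cx,cy,w,h,(a+90)%180-90],1)
def look(things,cam):
    p,d=manip.camera(cam)
    out={}
    for t in things:
        q=manip.trace(t,cam); k=manip.tip_of(t,cam)
        if not q: print(t,'none'); continue
        P=cloud(cam,d,q[0]['pixels']); out[t]=P
        print(t,cam,'p%.2f'%q[0]['p'],'n',len(P),'z5/50/95',np.round(np.percentile(P[:,2],[5,50,95])*1000),'rect',rect(P),'tip',k and (np.round(k[0]['pixel'],1),round(k[0]['p'],2)))
    return p,d,out
E
python3 - <<'E'
from h import *
p,d,o=look(['cup_blue','cup_orange','cup_yellow','cup_white','rack','panel','paint_stand','dry_stand','panel_old','spatula','spatula_rest','tube_cream','jar_pink'],'top')
np.savez('top0.npz',d=d,p=p,**o)
for z,n in((.061,'cup_'),(.061,'')):pass
for t in('cup_blue','cup_orange','cup_yellow'):
    P=o[t]; T=P[P[:,2]>.052]; print(t,'topflat',rect(T),len(T))
print('table',np.round(cloud('top',d,np.pad(np.ones((20,20),bool),((300,80),(440,180))))[:,2].mean()*1000,1))
for i in range(4):
    k=manip.tip_of(f'peg{i}','top'); print(i,k and (k[0],at_z('top',k[0]['pixel'],.02)))
for n,z in(('spatula_grip',.052),('dry_place',.041)):
    k=manip.tip_of(n,'top'); print(n,k and (k[0],at_z('top',k[0]['pixel'],z)))
E
```

```text
cup_blue top p0.57 n 667 z5/50/95 [41. 57. 63.] rect [548.2 113.  109.   63.5  85.4] tip (array([319.1, 207.7]), 0.89)
cup_orange top p0.68 n 616 z5/50/95 [45. 57. 63.] rect [421.1 109.5  97.4  57.4 -85. ] tip (array([317.1, 241.7]), 0.83)
cup_yellow top p0.63 n 4809 z5/50/95 [ 7. 12. 24.] rect [473.9 291.1 418.1 126.1  -4.5] tip (array([311.9, 163.3]), 0.63)
cup_white top p0.63 n 523 z5/50/95 [ 29. 118. 122.] rect [326.8 304.6  58.4  57.7  89.5] tip (array([236.2, 277. ]), 0.92)
rack top p0.86 n 4666 z5/50/95 [ 8. 12. 24.] rect [471.5 294.2 412.3 127.3  -5.3] tip (array([246.8, 225.9]), 0.95)
panel top p0.93 n 1324 z5/50/95 [45. 48. 52.] rect [ 595.7 -272.1  121.5  110.9  -10.8] tip (array([427.9, 189.8]), 0.62)
paint_stand top p0.86 n 428 z5/50/95 [-1.  6. 40.] rect [ 593.5 -270.8  132.   131.1   -9.4] tip []
dry_stand top p0.81 n 2101 z5/50/95 [ 1.  6. 41.] rect [ 715.3 -122.1  254.8  134.1  -19. ] tip (array([372.3, 167.7]), 0.72)
panel_old top p0.83 n 1281 z5/50/95 [45. 49. 53.] rect [ 785.4 -143.4  129.2  108.7  -16.7] tip (array([384.3, 128.9]), 0.84)
spatula top p0.56 n 880 z
[... 498 characters left out ...]
1.7 100.   47.5  83.6] 455
cup_orange topflat [420.3 109.6  97.3  48.1 -84.9] 452
cup_yellow topflat [490.6 288.8 275.4  25.4  -6.8] 184
table -1.9
0 ({'pixel': [243.8, 214.4], 'p': 0.96}, array([[0.51652184, 0.28648515, 0.02      ]]))
1 ({'pixel': [243.8, 214.4], 'p': 0.96}, array([[0.51652184, 0.28648515, 0.02      ]]))
2 ({'pixel': [243.8, 214.4], 'p': 0.96}, array([[0.51652184, 0.28648515, 0.02      ]]))
3 ({'pixel': [243.8, 214.4], 'p': 0.96}, array([[0.51652184, 0.28648515, 0.02      ]]))
spatula_grip ({'pixel': [454.0, 272.3], 'p': 0.62}, array([[ 0.34503654, -0.34049855,  0.052     ]]))
dry_place ({'pixel': [373.5, 167.5], 'p': 0.96}, array([[ 0.65825976, -0.10841901,  0.041     ]]))
```

```bash
cat >> h.py <<'E'
def frame(z,y):
    z=np.array(z,float); z/=np.linalg.norm(z); y=np.array(y,float); y-=z*(y@z); y/=np.linalg.norm(y)
    return R.from_matrix(np.c_[np.cross(y,z),y,z])
def row(pos,rot,frm=None):
    "row from pose frm (default measured) to TCP target"
    if frm is None: o=manip.get_obs(); frm=(o['position'],R.from_quat(o['ee_rot']))
    p,q=frm
    return np.round(np.r_[q.inv().apply(np.array(pos)-p)/.05,(q.inv()*rot).as_rotvec()/np.radians(8)],2)
E
python3 - <<'E'
from h import *
print(row([.48,-.08,.33],frame([0,0,-1],[1,0,0])))
d=np.load('top0.npz'); p=d['p']; D=d['d']
hsv=cv2.cvtColor(p,cv2.COLOR_RGB2HSV)
box=np.zeros(D.shape,bool); box[145:270,274:328]=1
for n,(a,b) in dict(yellow=(22,35),orange=(5,20),blue=(100,125)).items():
    m=box&(hsv[...,0]>=a)&(hsv[...,0]<=b)&(hsv[...,1]>110)
    P=cloud('top',D,m); P=P[P[:,2]>.04]; T=P[P[:,2]>.054]; print(n,len(P),rect(P),rect(T),len(T))
m=np.zeros(D.shape,bool); m[150:300,215:275]=1
P=cloud('top',D,m)
for x in(.424,.521,.619):
    Q=P[(P[:,2]>.055)&(abs(P[:,0]-x)<.03)]; print('peg',len(Q),Q.mean(0).round(4),Q[:,2].max().round(3))
P=d['spatula']; Q=P[P[:,2]>.045]; print('handle',rect(Q),len(Q)); Q=P[(P[:,2]<.03)]; print('blade',rect(Q))
E
```

```text
[ 8.04 -7.02 -1.69  0.    0.   -8.15]
yellow 636 [658.5 124.   99.8  58.5 -82.7] [658.  123.9  99.9  41.5 -81. ] 413
orange 660 [421.1 110.5  99.7  57.9 -85.4] [421.1 110.6  99.7  40.1 -84.8] 408
blue 644 [545.5 111.4  99.8  58.6  85.8] [545.4 111.6  99.8  41.9  84.4] 413
peg 60 [0.4248 0.2919 0.0851] 0.097
peg 61 [0.521  0.2834 0.0851] 0.098
peg 58 [0.6173 0.2745 0.0854] 0.097
handle [ 324.1 -312.3  127.2   21.1  -48. ] 308
blade [ 403.8 -405.   115.3   55.7  -50.9]
```

```bash
python3 -m pendant '[[8,-7,-1.7,0,0,-8.15,1],[8,-7,-1.7,0,0,-8.15,1],[8,-7,-1.7,0,0,-8.15,1],[8,-7,-1.7,0,0,-8.15,1],[8,-7,-1.7,0,0,-8.15,1],[8,-7,-1.7,0,0,-8.15,1],[8,-7,-1.7,0,0,-8.15,1],[8,-7,-1.7,0,0,-8.15,1],[8,-7,-1.7,0,0,-8.15,1],[8,-7,-1.7,0,0,-8.15,1]]' 40
python3 - <<'E'
from h import *
o=manip.get_obs(); print(o['joint_pos'].round(3),o['position'],o['ee_rot'])
E
```

```text
clock: 3.0
position: [0.4794, -0.0786, 0.331]
ee_rot: [0.705, 0.709, 0.001, 0.0]
ft_force: [-0.4, -0.8, -0.0]
grip_width: 1.001
grasp_force: 0.0
[ 0.659  0.02  -0.592  1.649  0.011  1.475  0.072] [ 0.47943628 -0.07862812  0.33098489] [7.05121529e-01 7.09086078e-01 6.26436716e-04 4.14229068e-04]
```

```bash
cat > kin.py <<'E'
import numpy as np, itertools
from scipy.spatial.transform import Rotation as R
from scipy.optimize import least_squares
def fk(q,s,p):
    h,b,L1,e1,L2,e2,L3,o7=p
    z=lambda a:R.from_euler('z',a); y=lambda a:R.from_euler('y',a)
    r=z(s[0]*q[0]); t=np.array([0,0,h])+r.apply([b,0,0])
    r=r*y(q[1])*z(s[1]*q[2]); t=t+r.apply([e1,0,L1])
    r=r*y(q[3])*z(s[2]*q[4]); t=t+r.apply([-e1,0,L2])
    r=r*y(q[5]); t=t+r.apply([e2,0,0]); r=r*z(s[3]*q[6]+o7); t=t+r.apply([0,0,L3])
    return t,r
E
python3 - <<'E'
from kin import *
D=[([1.1153896,.33288,-.064688,1.46094,.0216,1.34991,-.08851],[.26197,-.56705,.24451],[.976676,.214717,-.00019,-.0007]),
([.659,.02,-.592,1.649,.011,1.475,.072],[.47944,-.07863,.33098],[.70512,.70909,.00063,.00041])]
res=[]
for s in itertools.product([1,-1],repeat=4):
  for o7 in np.arange(4)*np.pi/2:
    def f(p):
        e=[]
        for q,x,o in D:
            t,r=fk(q,s,p); e+=list(t-x)+list(.3*(r.inv()*R.from_quat(o)).as_rotvec())
        return np.r_[e,0.01*(p-[.35,0,.4,0,.4,0,.25,p[7]])]
    k=least_squares(f,[.35,0,.4,0,.4,0,.25,o7]); res.append((np.linalg.norm(k.fun[:12]),s,k.x.round(3)))
res.sort(key=lambda a:a[0])
for r in res[:5]: print(r)
E
```

```text
(np.float64(0.015379096374037032), (-1, -1, 1, -1), array([-0.92 ,  0.041,  0.381,  0.181,  0.042, -0.204, -0.697,  7.848]))
(np.float64(0.015379096481557839), (-1, -1, 1, -1), array([-0.92 ,  0.041,  0.381,  0.181,  0.042, -0.204, -0.697,  1.565]))
(np.float64(0.015379096494644069), (-1, -1, 1, -1), array([-0.92 ,  0.041,  0.381,  0.181,  0.042, -0.204, -0.697,  1.565]))
(np.float64(0.015379096537007458), (-1, -1, 1, -1), array([-0.92 ,  0.041,  0.381,  0.181,  0.042, -0.204, -0.697,  1.565]))
(np.float64(0.0366675325202825), (-1, -1, -1, -1), array([ 0.437,  0.079,  0.599, -0.371,  1.396,  0.578,  0.21 ,  1.571]))
```

```bash
cat >> h.py <<'E'
def pick(c,ang,al=40,zc=.032,back=.0,off=.022,flip=1):
    "cup centre xy, mouth angle deg -> TCP pose"
    a=np.radians(ang); m=np.array([np.cos(a),np.sin(a),0]); al=np.radians(al)
    z=m*np.cos(al)-np.array([0,0,np.sin(al)])
    g=np.array([c[0],c[1],zc])-off*m
    return g+(.005-back)*z, frame(z,[flip*m[1],-flip*m[0],0])
def place(peg,head,al=40,zr=.02,off=.022,flip=1):
    a=np.radians(head); h=np.array([np.cos(a),np.sin(a),0]); al=np.radians(al)
    z=h*np.sin(al)-np.array([0,0,np.cos(al)])
    g=np.array([peg[0],peg[1],zr+.05+off])
    return g+.005*z, frame(z,[-flip*h[1],flip*h[0],0])
CUP=dict(yellow=((.6583,.124),98),blue=((.5455,.1115),85.5),orange=((.4211,.1105),95))
PEG={1:(.4243,.2945),2:(.521,.286),3:(.618,.277)}
E
python3 - <<'E'
from h import *
print(row(*pick(*CUP['yellow'],back=.1)), pick(*CUP['yellow'],back=.1)[0])
E
```

```text
[ 2.15  3.85  4.76  0.43  6.24 -0.89] [0.67149002 0.03014811 0.09306482]
```

```bash
python3 -m pendant '[[0.3,3.85,2,0.43,6.24,-0.9,1],[0.3,3.85,2,0.43,6.24,-0.9,1],[0.3,3.85,2,0.43,6.24,-0.9,1],[0.3,3.85,2,0.43,6.24,-0.9,1],[0.3,3.85,2,0.43,6.24,-0.9,1],[2.15,3.85,4.76,0.43,6.24,-0.9,1],[2.15,3.85,4.76,0.43,6.24,-0.9,1],[2.15,3.85,4.76,0.43,6.24,-0.9,1],[2.15,3.85,4.76,0.43,6.24,-0.9,1],[2.15,3.85,4.76,0.43,6.24,-0.9,1]]' 
python3 - <<'E'
from h import *
o=manip.get_obs(); print(o['joint_pos'].round(4).tolist(),o['position'],o['ee_rot'])
print(row(*pick(*CUP['yellow'],back=.1)), row(*pick(*CUP['yellow'],back=.0)))
E
```

```text
clock: 4.25
position: [0.6718, 0.0235, 0.0933]
ee_rot: [0.597, 0.682, 0.278, -0.318]
ft_force: [0.3, -0.7, 0.7]
grip_width: 1.003
grasp_force: 0.0
[0.6346, 0.9066, -0.6279, 1.2956, -0.3571, 1.339, 0.4115] [0.6717774  0.0235472  0.09326205] [ 0.59711991  0.68219018  0.27793128 -0.31751939]
[ 0.08  0.01  0.1   0.04  0.01 -0.03] [ 0.08  0.    2.1   0.04  0.01 -0.03]
```

```bash
cat >> h.py <<'E'
HUE=dict(yellow=(22,35),orange=(5,20),blue=(100,125))
def cup(n,box=(140,275,262,335)):
    p,D=manip.camera('top'); hsv=cv2.cvtColor(p,cv2.COLOR_RGB2HSV); a,b=HUE[n]
    m=np.zeros(D.shape,bool); m[box[0]:box[1],box[2]:box[3]]=1
    m&=(hsv[...,0]>=a)&(hsv[...,0]<=b)&(hsv[...,1]>110)
    P=cloud('top',D,m); P=P[P[:,2]>.04]; return rect(P),len(P),P[:,2].max()
E
python3 - <<'E'
from h import *
for n in HUE: print(n,cup(n))
E
python3 -m pendant '[[0.08,0,1,0,0,0,1],[0.08,0,2.1,0,0,0,1],[0.08,0,2.1,0,0,0,1],[0.08,0,2.1,0,0,0,1],[0.08,0,2.1,0,0,0,-1],[0.08,0,2.1,0,0,0,-1],[0.08,0,2.1,0,0,0,-1],[0.08,0,2.1,0,0,0,-1],[0.08,0,2.1,0,0,0,-1],[0.08,0,2.1,0,0,0,-1]]' 40
```

```text
yellow (array([658.5, 124.1, 100. ,  58.9, -81.6]), 634, np.float64(0.06601756347453192))
orange (array([421.2, 110.6,  99.8,  57.6, -85.2]), 662, np.float64(0.06518570106548705))
blue (array([545.7, 111.3,  99.8,  58.8,  85.9]), 642, np.float64(0.06596852617799565))
clock: 5.65
position: [0.6607, 0.1069, 0.0287]
ee_rot: [0.597, 0.682, 0.278, -0.318]
ft_force: [-0.2, -5.0, 6.5]
grip_width: 0.674
grasp_force: 43.1
```

```bash
python3 - <<'E'
from h import *
o=manip.get_obs(); p,q=o['position'],R.from_quat(o['ee_rot'])
print(row(p+[0,0.03,.2],q))
for h in(0,30,60,90): 
    P,Q=place(PEG[3],h,zr=.14); print(h,P,row(P,Q,(p+[0,0.03,.2],q)),row(P,Q))
E
```

```text
[ 3.45  0.08 -2.12  0.    0.    0.  ]
0 [0.62121394 0.277      0.20816978] [  1.54  -0.41   2.47   0.98  -9.09 -11.2 ] [  4.98  -0.33   0.35   0.98  -9.09 -11.2 ]
30 [0.62078335 0.27860697 0.20816978] [  1.56  -0.41   2.5    1.31  -7.15 -15.04] [  5.01  -0.33   0.38   1.31  -7.15 -15.04]
60 [0.61960697 0.27978335 0.20816978] [  1.58  -0.44   2.52   1.62  -4.5  -18.6 ] [  5.02  -0.35   0.4    1.62  -4.5  -18.6 ]
90 [0.618      0.28021394 0.20816978] [  1.59  -0.47   2.53   1.89  -1.03 -21.72] [  5.03  -0.38   0.41   1.89  -1.03 -21.72]
```

```bash
python3 -m pendant '[[3.45,0.08,-2.12,0,0,0,-1],[3.45,0.08,-2.12,0,0,0,-1],[3.45,0.08,-2.12,0,0,0,-1],[4.98,-0.33,0.35,0.98,-9.09,-11.2,-1],[4.98,-0.33,0.35,0.98,-9.09,-11.2,-1],[4.98,-0.33,0.35,0.98,-9.09,-11.2,-1],[4.98,-0.33,0.35,0.98,-9.09,-11.2,-1],[4.98,-0.33,0.35,0.98,-9.09,-11.2,-1],[4.98,-0.33,0.35,0.98,-9.09,-11.2,-1],[4.98,-0.33,0.35,0.98,-9.09,-11.2,-1]]'
python3 - <<'E'
from h import *
o=manip.get_obs(); print(o['joint_pos'].round(3),row(*place(PEG[3],0,zr=.14)))
E
```

```text
clock: 6.9
position: [0.6201, 0.278, 0.2078]
ee_rot: [0.241, 0.957, 0.113, 0.118]
ft_force: [0.6, -1.0, -2.4]
grip_width: 0.674
grasp_force: 42.9
[ 0.102  0.34  -0.709  1.643  0.286  0.921  0.398] [-0.03 -0.   -0.    0.34 -3.16 -3.87]
```

```bash
python3 -m pendant '[[0,0,0,0.34,-3.16,-3.87,-1],[0,0,0,0.34,-3.16,-3.87,-1],[0,0,0,0.34,-3.16,-3.87,-1],[0,0,0,0.34,-3.16,-3.87,-1],[0,0,0,0.34,-3.16,-3.87,-1],[0,0,0,0.34,-3.16,-3.87,-1],[0,0,0,0.34,-3.16,-3.87,-1],[0,0,0,0.34,-3.16,-3.87,-1],[0,0,0,0.34,-3.16,-3.87,-1],[0,0,0,0.34,-3.16,-3.87,-1]]'
python3 - <<'E'
from h import *
o=manip.get_obs(); print(o['joint_pos'].round(3),row(*place(PEG[3],0,zr=.14)))
for zr in(.10,.025,.021): print(row(*place(PEG[3],0,zr=zr)))
p,d=manip.camera('side'); cv2.imwrite('pics/s1.png',cv2.resize(p[120:300,180:440,::-1],None,fx=2.5,fy=2.5))
E
```

```text
clock: 8.15
position: [0.6204, 0.2774, 0.2074]
ee_rot: [0.003, 0.94, 0.001, 0.34]
ft_force: [-0.4, -0.1, 0.3]
grip_width: 0.672
grasp_force: 42.9
[-0.105  0.204 -0.633  1.908  0.917  0.705  0.255] [-0.02 -0.01 -0.    0.   -0.03 -0.04]
[ 0.49 -0.01  0.61  0.   -0.03 -0.04]
[ 1.45 -0.02  1.77  0.   -0.03 -0.04]
[ 1.5  -0.02  1.83  0.   -0.03 -0.04]
```

View pics/s1.png

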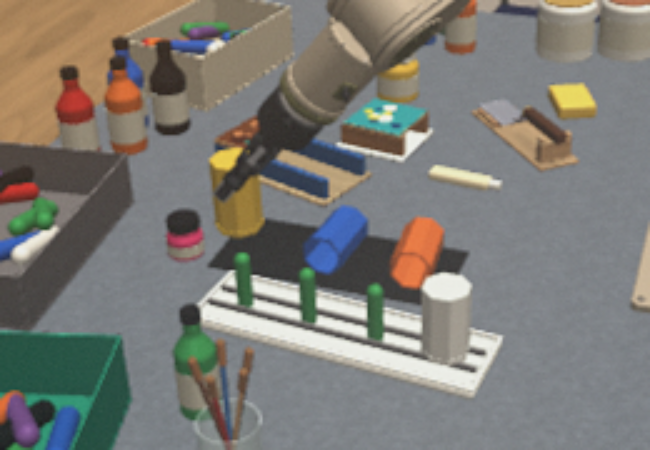

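```bash
python3 -m pendant '[[0.25,0,0.3,0,-0.03,-0.04,-1],[0.49,0,0.61,0,-0.03,-0.04,-1],[0.75,0,0.9,0,-0.03,-0.04,-1],[1,0,1.2,0,-0.03,-0.04,-1],[1.2,-0.02,1.5,0,-0.03,-0.04,-1],[1.4,-0.02,1.7,0,-0.03,-0.04,-1],[1.45,-0.02,1.77,0,-0.03,-0.04,-1],[1.48,-0.02,1.8,0,-0.03,-0.04,-1],[1.5,-0.02,1.83,0,-0.03,-0.04,-1],[1.5,-0.02,1.83,0,-0.03,-0.04,-1]]'
python3 - <<'E'
from h import *
print(row(*place(PEG[3],0,zr=.02)))
E
```

```text
clock: 9.45
position: [0.6213, 0.277, 0.0895]
ee_rot: [0.0, 0.94, 0.0, 0.342]
ft_force: [0.5, 0.3, 0.1]
grip_width: 0.678
grasp_force: 42.9
[ 0.02 -0.    0.02  0.    0.   -0.  ]
```

```bash
python3 -m pendant '[[0.02,0,0.02,0,0,0,-1],[0.03,0,0.03,0,0,0,-1],[0.04,0,0.05,0,0,0,-1],[0.04,0,0.05,0,0,0,-1],[0.04,0,0.05,0,0,0,-1],[0.04,0,0.05,0,0,0,-1],[0.04,0,0.05,0,0,0,-1],[0.04,0,0.05,0,0,0,-1],[0.04,0,0.05,0,0,0,-1],[0.04,0,0.05,0,0,0,-1]]'
```

```text
clock: 10.7
position: [0.6213, 0.277, 0.086]
ee_rot: [0.0, 0.94, 0.0, 0.342]
ft_force: [0.7, 0.2, -0.5]
grip_width: 0.678
grasp_force: 43.1
```

```bash
python3 -m pendant '[[0.01,0,0.015,0,0,0,-1],[0.03,0,0.03,0,0,0,-1],[0.04,0,0.05,0,0,0,-1],[0.04,0,0.05,0,0,0,-1],[0.04,0,0.05,0,0,0,-1],[0.04,0,0.05,0,0,0,-1],[0.04,0,0.05,0,0,0,-1],[0.04,0,0.05,0,0,0,-1],[0.04,0,0.05,0,0,0,-1],[0.04,0,0.05,0,0,0,-1]]'
python3 - <<'E'
from h import *
p,d=manip.camera('side'); cv2.imwrite('pics/s2.png',cv2.resize(p[180:290,230:400,::-1],None,fx=4,fy=4))
E
```

```text
clock: 11.95
position: [0.6224, 0.2773, 0.0857]
ee_rot: [0.0, 0.939, -0.0, 0.344]
ft_force: [-14.8, -5.2, 23.4]
grip_width: 0.669
grasp_force: 46.2
```

View pics/s2.png

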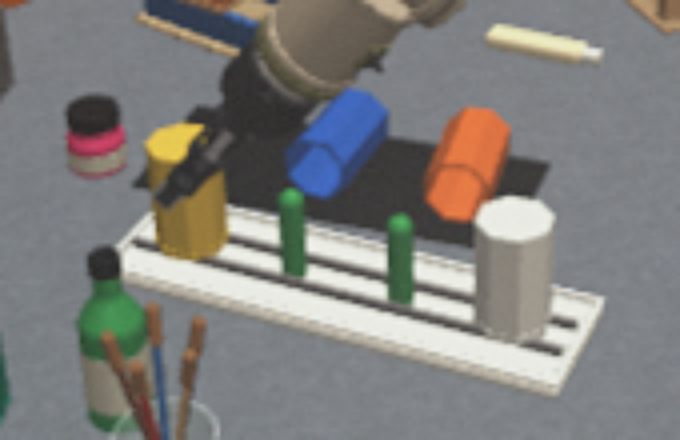

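```bash
python3 -m pendant '[[-0.04,0,-0.05,0,0,0,0.7],[-0.04,0,-0.05,0,0,0,0.7],[-0.04,0,-0.05,0,0,0,0.7],[-0.04,0,-0.4,0,0,0,0.7],[-0.04,0,-1,0,0,0,0.7],[-0.04,0,-2,0,0,0,0.7],[-0.04,0,-3,0,0,0,0.7],[-0.04,0,-3.5,0,0,0,1],[-0.04,0,-3.5,0,0,0,1],[-0.04,0,-3.5,0,0,0,1]]'
python3 - <<'E'
from h import *
o=manip.get_obs(); print(o['joint_pos'].round(3))
for n in('blue','orange'): print(n,cup(n))
print(cup('yellow',(120,290,205,285)))
pp=pick(*CUP['blue'],back=.12); print(pp[0],row(*pp), row(*pick(*CUP['blue']),frm=pp))
p,d=manip.camera('side'); cv2.imwrite('pics/s3.png',cv2.resize(p[180:290,230:400,::-1],None,fx=4,fy=4))
E
```

```text
clock: 13.25
position: [0.5106, 0.2764, 0.2171]
ee_rot: [0.0, 0.94, -0.0, 0.342]
ft_force: [-0.3, -0.4, 0.2]
grip_width: 1.002
grasp_force: 0.0
[-0.15  -0.026 -0.687  2.097  0.781  0.721  0.216]
blue (array([545.4, 111.6, 100.1,  58.5,  85.6]), 650, np.float64(0.06606645120567234))
orange (array([421. , 110.6, 100. ,  57.9, -85.2]), 659, np.float64(0.06576911548277775))
(array([501.6, 273.1, 289.2,  59.6,   3.1]), 499, np.float64(0.4745668896532288))
[0.53686204 0.00174428 0.10592058] [ 1.01 -5.49  2.04 -1.13  8.38 12.77] [ 0.  -0.   2.4  0.   0.   0. ]
```

View pics/s3.png

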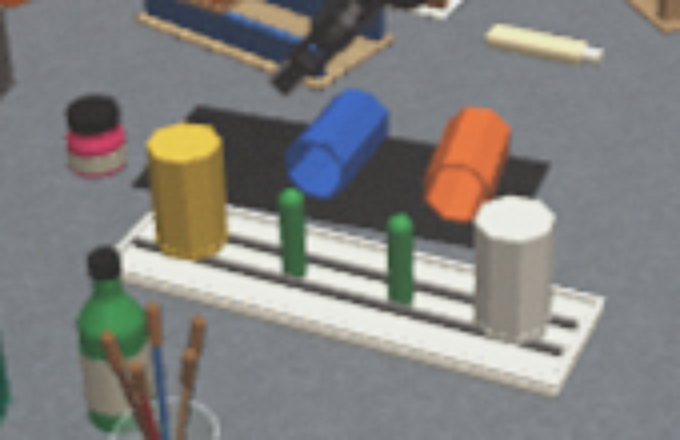

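```bash
python3 -m pendant '[[-0.85,-5.49,-0.2,-1.13,8.38,12.77,1],[-0.85,-5.49,-0.2,-1.13,8.38,12.77,1],[-0.85,-5.49,-0.2,-1.13,8.38,12.77,1],[-0.85,-5.49,-0.2,-1.13,8.38,12.77,1],[-0.85,-5.49,-0.2,-1.13,8.38,12.77,1],[-0.85,-5.49,-0.2,-1.13,8.38,12.77,1],[-0.85,-5.49,-0.2,-1.13,8.38,12.77,1],[-0.85,-5.49,-0.2,-1.13,8.38,12.77,1],[-0.85,-5.49,-0.2,-1.13,8.38,12.77,1],[-0.85,-5.49,-0.2,-1.13,8.38,12.77,1]]'
python3 - <<'E'
from h import *
print(cup('blue'),row(*pick(*CUP['blue'],back=.12)),row(*pick(*CUP['blue'])))
E
```

```text
clock: 14.7
position: [0.5368, 0.002, 0.252]
ee_rot: [0.6, 0.723, 0.279, -0.199]
ft_force: [-0.5, -0.4, -0.7]
grip_width: 0.997
grasp_force: 0.0
(array([545.5, 111.3,  99.7,  58.6,  85.6]), 647, np.float64(0.06655033359236406)) [-1.79 -0.44  2.22 -0.18  1.21  1.79] [-1.4  -0.33  4.59 -0.18  1.21  1.79]
```

```bash
python3 -m pendant '[[-0.6,-0.15,0.7,-0.18,1.21,1.79,1],[-1.2,-0.3,1.5,-0.18,1.21,1.79,1],[-1.79,-0.44,2.22,-0.18,1.21,1.79,1],[-1.79,-0.44,2.22,-0.18,1.21,1.79,1],[-1.6,-0.38,3.4,-0.18,1.21,1.79,1],[-1.4,-0.33,4.59,-0.18,1.21,1.79,1],[-1.4,-0.33,4.59,-0.18,1.21,1.79,1],[-1.4,-0.33,4.59,-0.18,1.21,1.79,-1],[-1.4,-0.33,4.59,-0.18,1.21,1.79,-1],[-1.4,-0.33,4.59,-0.18,1.21,1.79,-1]]'
python3 - <<'E'
from h import *
o=manip.get_obs(); p,q=o['position'],R.from_quat(o['ee_rot'])
print(row(*pick(*CUP['blue'])),row(p+[0,0.03,.2],q))
for h in(0,30): print(row(*place(PEG[2],h,zr=.14)),row(*place(PEG[2],h,zr=.2)))
E
```

```text
clock: 16.0
position: [0.5475, 0.0926, 0.0326]
ee_rot: [0.661, 0.622, 0.312, -0.281]
ft_force: [-1.3, -3.0, 7.7]
grip_width: 0.678
grasp_force: 42.9
[-0.05 -0.07  0.06  0.02  0.05  0.14] [ 3.44  0.03 -2.14  0.    0.    0.  ]
[  5.16  -0.67   0.64   1.16  -8.3  -12.66] [  6.08  -0.65  -0.14   1.16  -8.3  -12.66]
[  5.18  -0.68   0.66   1.45  -6.09 -16.39] [  6.1   -0.66  -0.12   1.45  -6.09 -16.39]
```

```bash
python3 -m pendant '[[3.44,0.03,-2.14,0,0,0,-1],[3.44,0.03,-2.14,0,0,0,-1],[3.44,0.03,-2.14,0,0,0,-1],[5.16,-0.67,0.64,1.16,-8.3,-12.66,-1],[5.16,-0.67,0.64,1.16,-8.3,-12.66,-1],[5.16,-0.67,0.64,1.16,-8.3,-12.66,-1],[5.16,-0.67,0.64,1.16,-8.3,-12.66,-1],[5.16,-0.67,0.64,1.16,-8.3,-12.66,-1],[5.16,-0.67,0.64,1.16,-8.3,-12.66,-1],[5.16,-0.67,0.64,1.16,-8.3,-12.66,-1]]'
python3 - <<'E'
from h import *
for z in (.14,.022,.0175):print(row(*place(PEG[2],0,zr=z)))
E
```

```text
clock: 17.25
position: [0.5239, 0.2867, 0.2078]
ee_rot: [0.296, 0.938, 0.14, 0.114]
ft_force: [0.6, -0.9, -1.6]
grip_width: 0.672
grasp_force: 42.9
[-0.01 -0.   -0.01  0.45 -3.15 -4.8 ]
[ 0.3  -0.78  2.2   0.45 -3.15 -4.8 ]
[ 0.31 -0.81  2.28  0.45 -3.15 -4.8 ]
```

```bash
python3 -m pendant '[[0,0,0,0.45,-3.15,-4.8,-1],[0,0,0,0.45,-3.15,-4.8,-1],[0,0,0,0.45,-3.15,-4.8,-1],[0,0,0,0.45,-3.15,-4.8,-1],[0,0,0,0.45,-3.15,-4.8,-1],[0,0,0,0.45,-3.15,-4.8,-1],[0.08,-0.2,0.6,0.45,-3.15,-4.8,-1],[0.16,-0.4,1.2,0.45,-3.15,-4.8,-1],[0.24,-0.6,1.8,0.45,-3.15,-4.8,-1],[0.3,-0.78,2.2,0.45,-3.15,-4.8,-1]]'
python3 - <<'E'
from h import *
for z in (.02,.0155,.014):print(row(*place(PEG[2],0,zr=z)))
E
```

```text
clock: 18.5
position: [0.5234, 0.2863, 0.0879]
ee_rot: [0.003, 0.941, 0.0, 0.34]
ft_force: [-5.9, -0.7, 7.1]
grip_width: 0.678
grasp_force: 44.4
[-0.02 -0.01  0.01 -0.01 -0.04 -0.04]
[ 0.04 -0.01  0.08 -0.01 -0.04 -0.04]
[ 0.06 -0.01  0.1  -0.01 -0.04 -0.04]
```

```bash
python3 -m pendant '[[0,0,0,-0.01,-0.04,-0.04,-1],[0.01,0,0.02,-0.01,-0.04,-0.04,-1],[0.02,0,0.03,-0.01,-0.04,-0.04,-1],[0.02,0,0.03,-0.01,-0.04,-0.04,-1],[0.02,0,0.03,-0.01,-0.04,-0.04,-1],[0.02,0,0.03,-0.01,-0.04,-0.04,-1],[0.02,0,0.03,-0.01,-0.04,-0.04,-1],[0.02,0,0.03,-0.01,-0.04,-0.04,-1],[0.02,0,0.03,-0.01,-0.04,-0.04,-1],[0.02,0,0.03,-0.01,-0.04,-0.04,-1]]'
```

```text
clock: 19.75
position: [0.5228, 0.2874, 0.0868]
ee_rot: [-0.002, 0.94, 0.0, 0.342]
ft_force: [-1.2, 0.3, 3.0]
grip_width: 0.671
grasp_force: 43.3
```

```bash
python3 -m pendant '[[0.01,0,0.015,0,0,0,-1],[0.01,0,0.015,0,0,0,0.7],[0.01,0,0.015,0,0,0,0.7],[0.01,0,0.015,0,0,0,0.7],[0,0,-0.4,0,0,0,0.7],[0,0,-1,0,0,0,0.7],[0,0,-2,0,0,0,0.7],[0,0,-3,0,0,0,1],[0,0,-3.3,0,0,0,1],[0,0,-3.3,0,0,0,1]]'
python3 - <<'E'
from h import *
print(cup('orange'))
pp=pick(*CUP['orange'],back=.12); print(pp[0],row(*pp), row(pp[0]+[0,0,.145],pp[1]))
p,d=manip.camera('side'); cv2.imwrite('pics/s4.png',cv2.resize(p[180:290,230:400,::-1],None,fx=4,fy=4))
E
```

```text
clock: 21.0
position: [0.4168, 0.2872, 0.2135]
ee_rot: [-0.002, 0.939, 0.001, 0.343]
ft_force: [0.3, -0.4, -1.0]
grip_width: 1.0
grasp_force: 0.0
(array([421.1, 110.5,  99.7,  57.8, -85.2]), 661, np.float64(0.06625230655165848))
[0.43069542 0.00082383 0.10592058] [ 1.18 -5.72  1.8  -1.02  8.94 11.57] [-0.69 -5.72 -0.42 -1.02  8.94 11.57]
```

View pics/s4.png

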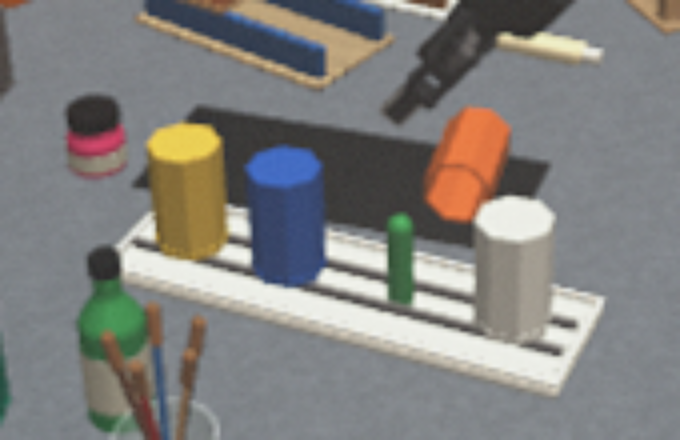

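```bash
python3 -m pendant '[[-0.69,-5.72,-0.42,-1.02,8.94,11.57,1],[-0.69,-5.72,-0.42,-1.02,8.94,11.57,1],[-0.69,-5.72,-0.42,-1.02,8.94,11.57,1],[-0.69,-5.72,-0.42,-1.02,8.94,11.57,1],[-0.69,-5.72,-0.42,-1.02,8.94,11.57,1],[-0.69,-5.72,-0.42,-1.02,8.94,11.57,1],[-0.69,-5.72,-0.42,-1.02,8.94,11.57,1],[-0.69,-5.72,-0.42,-1.02,8.94,11.57,1],[-0.69,-5.72,-0.42,-1.02,8.94,11.57,1],[-0.69,-5.72,-0.42,-1.02,8.94,11.57,1]]'
python3 - <<'E'
from h import *
print(manip.get_obs()['joint_pos'].round(2));print(cup('orange'),row(*pick(*CUP['orange'],back=.12)),row(*pick(*CUP['orange'])))
E
```

```text
clock: 22.35
position: [0.4305, 0.0, 0.2496]
ee_rot: [0.58, 0.723, 0.268, -0.262]
ft_force: [-0.3, 0.6, -0.5]
grip_width: 0.999
grasp_force: 0.0
[-0.31  0.16  0.76  1.91 -0.74  1.6   0.85]
(array([421.1, 110.7, 100.1,  57.9, -85.1]), 664, np.float64(0.06628623711558257)) [-1.96 -0.2   2.06 -0.09  0.71  0.84] [-1.72 -0.15  4.44 -0.09  0.71  0.84]
```

```bash
python3 -m pendant '[[-0.6,-0.06,0.7,-0.09,0.71,0.84,1],[-1.3,-0.13,1.4,-0.09,0.71,0.84,1],[-1.96,-0.2,2.06,-0.09,0.71,0.84,1],[-1.96,-0.2,2.06,-0.09,0.71,0.84,1],[-1.84,-0.18,3.25,-0.09,0.71,0.84,1],[-1.72,-0.15,4.44,-0.09,0.71,0.84,1],[-1.72,-0.15,4.44,-0.09,0.71,0.84,1],[-1.72,-0.15,4.44,-0.09,0.71,0.84,-1],[-1.72,-0.15,4.44,-0.09,0.71,0.84,-1],[-1.72,-0.15,4.44,-0.09,0.71,0.84,-1]]'
python3 - <<'E'
from h import *
o=manip.get_obs(); p,q=o['position'],R.from_quat(o['ee_rot'])
print(o['joint_pos'].round(2),row(*pick(*CUP['orange'])),row(p+[0,0.03,.2],q))
for h in(0,30,50): print(row(*place(PEG[1],h,zr=.16)))
E
```

```text
clock: 23.65
position: [0.4269, 0.0919, 0.0334]
ee_rot: [0.607, 0.675, 0.288, -0.306]
ft_force: [-1.2, -3.2, 7.6]
grip_width: 0.674
grasp_force: 42.7
[-0.29  0.56  0.6   2.11 -1.13  1.35  1.16] [-0.06 -0.08  0.07  0.02  0.04  0.14] [ 3.44  0.13 -2.13  0.    0.    0.  ]
[  5.57   0.48   0.56   1.08  -8.87 -11.43]
[  5.59   0.47   0.58   1.38  -6.86 -15.24]
[  5.61   0.46   0.6    1.56  -5.14 -17.63]
```

```bash
python3 -m pendant '[[3.44,0.13,-2.13,0,0,0,-1],[3.44,0.13,-2.13,0,0,0,-1],[3.44,0.13,-2.13,0,0,0,-1],[5.59,0.47,0.58,1.38,-6.86,-15.24,-1],[5.59,0.47,0.58,1.38,-6.86,-15.24,-1],[5.59,0.47,0.58,1.38,-6.86,-15.24,-1],[5.59,0.47,0.58,1.38,-6.86,-15.24,-1],[5.59,0.47,0.58,1.38,-6.86,-15.24,-1],[5.59,0.47,0.58,1.38,-6.86,-15.24,-1],[5.59,0.47,0.58,1.38,-6.86,-15.24,-1]]'
python3 - <<'E'
from h import *
print(manip.get_obs()['joint_pos'].round(2))
for z in (.16,.022):print(row(*place(PEG[1],30,zr=z)))
E
```

```text
clock: 24.9
position: [0.4272, 0.2962, 0.2279]
ee_rot: [0.161, 0.962, 0.212, 0.056]
ft_force: [0.9, -0.0, -1.9]
grip_width: 0.67
grasp_force: 42.9
[-0.87 -0.15  0.31  2.08 -0.26  0.85  0.82]
[ 0.    0.   -0.01  0.61 -3.01 -6.67]
[ 0.11 -1.18  2.49  0.61 -3.01 -6.67]
```

```bash
python3 -m pendant '[[0,0,0,0.61,-3.01,-6.67,-1],[0,0,0,0.61,-3.01,-6.67,-1],[0,0,0,0.61,-3.01,-6.67,-1],[0,0,0,0.61,-3.01,-6.67,-1],[0,0,0,0.61,-3.01,-6.67,-1],[0,0,0,0.61,-3.01,-6.67,-1],[0,0,0,0.61,-3.01,-6.67,-1],[0,0,0,0.61,-3.01,-6.67,-1],[0.03,-0.3,0.6,0.61,-3.01,-6.67,-1],[0.05,-0.5,1.1,0.61,-3.01,-6.67,-1]]'
python3 - <<'E'
from h import *
print(manip.get_obs()['joint_pos'].round(2))
for z in (.08,.022,.018):print(row(*place(PEG[1],30,zr=z)))
p,d=manip.camera('side'); cv2.imwrite('pics/s5.png',cv2.resize(p[160:290,230:400,::-1],None,fx=4,fy=4))
E
```

```text
clock: 26.15
position: [0.4264, 0.2979, 0.1658]
ee_rot: [-0.241, 0.909, 0.09, 0.328]
ft_force: [0.2, 0.5, -0.5]
grip_width: 0.674
grasp_force: 42.9
[-0.79 -0.21 -0.03  2.39  0.55  0.34  0.81]
[ 0.23 -0.04  0.27  0.01 -0.03 -0.04]
[ 0.97 -0.05  1.16  0.01 -0.03 -0.04]
[ 1.02 -0.05  1.22  0.01 -0.03 -0.04]
```

View pics/s5.png

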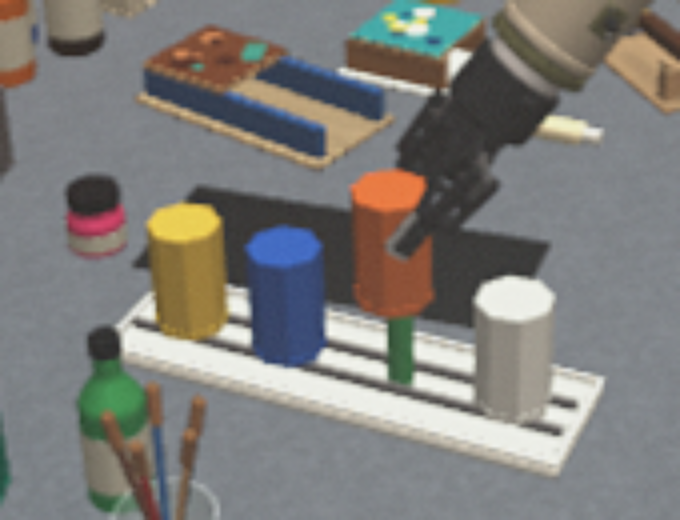

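```bash
python3 -m pendant '[[0.2,-0.04,0.25,0.01,-0.03,-0.04,-1],[0.4,-0.04,0.5,0.01,-0.03,-0.04,-1],[0.6,-0.04,0.75,0.01,-0.03,-0.04,-1],[0.8,-0.05,1,0.01,-0.03,-0.04,-1],[0.9,-0.05,1.1,0.01,-0.03,-0.04,-1],[0.97,-0.05,1.16,0.01,-0.03,-0.04,-1],[1,-0.05,1.2,0.01,-0.03,-0.04,-1],[1.02,-0.05,1.22,0.01,-0.03,-0.04,-1],[1.02,-0.05,1.22,0.01,-0.03,-0.04,-1],[1.02,-0.05,1.22,0.01,-0.03,-0.04,-1]]'
python3 - <<'E'
from h import *
print(manip.get_obs()['joint_pos'].round(2),row(*place(PEG[1],30,zr=.017)))
E
```

```text
clock: 27.45
position: [0.429, 0.2964, 0.0885]
ee_rot: [-0.243, 0.907, 0.088, 0.332]
ft_force: [4.5, 1.3, 5.5]
grip_width: 0.67
grasp_force: 42.9
[ 0.24  0.01 -1.02  2.41  1.35  0.17  0.03] [ 0.07  0.01  0.03 -0.02  0.03  0.01]
```

```bash
python3 -m pendant '[[0.02,0,0.02,0,0,0,-1],[0.03,0,0.03,0,0,0,-1],[0.03,0,0.03,0,0,0,-1],[0.03,0,0.03,0,0,0,-1],[0.03,0,0.03,0,0,0,-1],[0.03,0,0.03,0,0,0,-1],[0.03,0,0.03,0,0,0,-1],[0.03,0,0.03,0,0,0,-1],[0.03,0,0.03,0,0,0,-1],[0.03,0,0.03,0,0,0,-1]]'
python3 - <<'E'
from h import *
p,d=manip.camera('side'); cv2.imwrite('pics/s6.png',cv2.resize(p[160:290,230:400,::-1],None,fx=4,fy=4))
E
```

```text
clock: 28.7
position: [0.4301, 0.2971, 0.0881]
ee_rot: [-0.243, 0.906, 0.087, 0.334]
ft_force: [-9.3, -8.3, 33.6]
grip_width: 0.674
grasp_force: 46.2
```

View pics/s6.png

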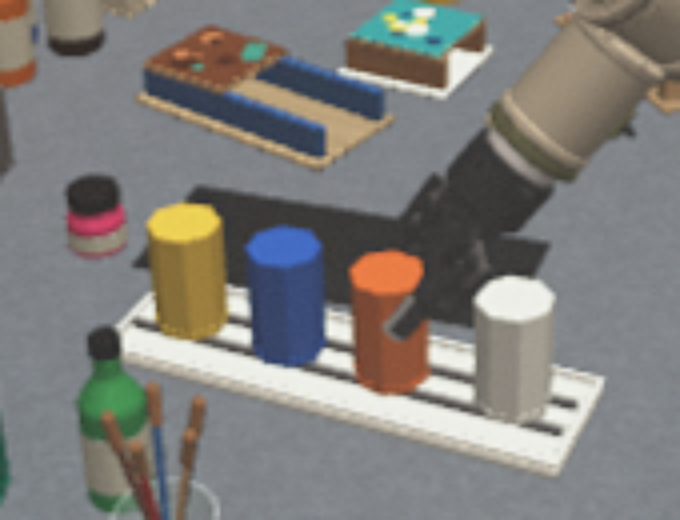

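```bash
python3 -m pendant '[[-0.02,0,-0.03,0,0,0,0.6],[-0.02,0,-0.03,0,0,0,0.6],[-0.02,0,-0.03,0,0,0,0.6],[-0.02,0,-0.03,0,0,0,0.6],[-0.25,0,-0.35,0,0,0,0.6],[-0.64,0,-0.77,0,0,0,0.6],[-1.28,0,-1.54,0,0,0,0.6],[-1.9,0,-2.3,0,0,0,0.6],[-1.9,0,-2.3,0,0,0,0.6],[-1.9,0,-2.3,0,0,0,0.6]]'
python3 - <<'E'
from h import *
print(manip.get_obs()['joint_pos'].round(2))
p,d=manip.camera('side'); cv2.imwrite('pics/s7.png',cv2.resize(p[160:290,230:400,::-1],None,fx=3,fy=3))
p,d,o=look(['panel','paint_stand','dry_stand','panel_old','spatula','spatula_rest','tube_cream'],'side')
np.savez('side1.npz',p=p,d=d,**o)
for n in('spatula_grip','dry_place'): print(n,manip.tip_of(n,'side'))
print('table',np.median(cloud('side',d,np.pad(np.ones((6,20),bool),((200,194),(380,240))))[:,2]))
E
```

```text
clock: 30.0
position: [0.4258, 0.2979, 0.2384]
ee_rot: [-0.245, 0.906, 0.091, 0.333]
ft_force: [0.3, 0.3, -0.1]
grip_width: 0.803
grasp_force: 0.0
[-0.27 -0.33 -0.45  2.29  0.01  0.46  1.34]
panel side p0.70 n 156 z5/50/95 [44. 50. 55.] rect [ 623.4 -293.8  160.8   79.3  -76.2] tip (array([384.6, 172. ]), 0.74)
paint_stand side p0.50 n 932 z5/50/95 [ 3. 15. 42.] rect [590.9   0.7 575.6 196.7 -44.1] tip (array([333.9, 175.7]), 0.51)
dry_stand side p0.86 n 935 z5/50/95 [ 3. 14. 42.] rect [591.8   0.8 575.5 199.4 -43.7] tip (array([307. , 192.3]), 0.68)
panel_old side p0.90 n 327 z5/50/95 [45. 50. 55.] rect [ 773.7 -144.7  121.2  120.5  -19.6] tip (array([283.9, 176.1]), 0.85)
spatula side p0.51 n 215 z5/50/95 [15. 37. 64.] rect [ 356.5 -357.7  250.7   60.3  -49.5] tip (array([387.7, 168.4]), 0.53)
spatula_rest side p0.61 n 363 z5/50/95 [ 3.  8. 40.] rect [ 354.9 -343.9  229.8   77.3  -47.5] tip (array([386.7, 172.6]), 0.93)
tube_cream side p0.67 n 164 z5/50/95 [ 3. 15. 21.] rect [ 409.9 -158.   104.3   74.5   29.2] tip (array([366.9, 190.7]), 0.62)
spatula_grip [{'pixel': [390.7, 168.3], 'p': 0.7}]
dry_place [{'pixel': [308.1, 182.6], 'p': 0.59}]
table 0.0005363278095035229
```

View pics/s7.png

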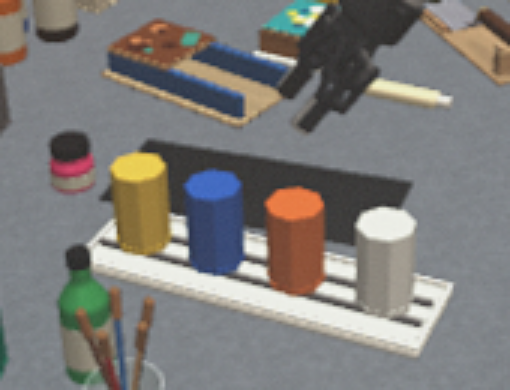

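```bash
python3 - <<'E'
from h import *
d=np.load('top0.npz'); p=d['p']; D=d['d']
m=np.zeros(D.shape,bool); m[222:305,410:500]=1
P=cloud('top',D,m); rr,cc=np.nonzero(m&(D>0)); col=p[rr,cc].astype(int)
hs=cv2.cvtColor(p,cv2.COLOR_RGB2HSV)[rr,cc].astype(int)
H=P[P[:,2]>.048]; print('handle',rect(H),len(H),np.median(H[:,2]),H[:,:2].mean(0))
# split handle: narrower
B=(P[:,2]>.008)&(P[:,2]<.028)&(hs[:,1]<70); u=np.array([np.cos(np.radians(-49)),np.sin(np.radians(-49))]); 
s=(P[:,:2]-H[:,:2].mean(0))@u; B&=(s>.085)
print('blade',rect(P[B]),B.sum(),P[B][:,:2].mean(0),np.median(P[B][:,2]))
e=P[B][:,:2].mean(0)-H[:,:2].mean(0); print('axis',np.degrees(np.arctan2(e[1],e[0])),np.linalg.norm(e))
S=(P[:,2]>.003)&(P[:,2]<.05)&(hs[:,1]>70)
print('restwood',rect(P[(P[:,2]>.003)]))
a=np.linalg.eigh(np.cov(H[:,:2].T))[1][:,1]; print('Hpca',np.degrees(np.arctan2(a[1],a[0])))
for n,(z0,z1) in dict(panel=(.044,.06),panel_old=(.044,.06),dry_stand=(.034,.045),paint_stand=(.0,.012)).items():
    Q=d[n]; Q=Q[(Q[:,2]>z0)&(Q[:,2]<z1)]; print(n,rect(Q),Q[:,:2].mean(0).round(4),len(Q))
Q=d['dry_stand']; print('board',rect(Q[Q[:,2]<.012]))
T=manip.tip_of('spatula','top') if 0 else None
cv2.imwrite('pics/t1.png',cv2.resize(p[100:300,340:510,::-1],None,fx=3,fy=3,interpolation=cv2.INTER_CUBIC))
E
```

```text
handle [ 316.  -315.9  125.8   56.5  -61. ] 346 0.05900885282427726 [ 0.31914474 -0.30515178]
blade [ 371.7 -442.1  155.1  104.5   40.9] 596 [ 0.40906408 -0.41341639] 0.01525999116936283
axis -50.2886182796629 0.14073632915716522
restwood [ 368.5 -361.   276.9  251.    88.9]
Hpca 130.84380005602355
panel [ 590.5 -271.2  111.1  110.9  -10.8] [ 0.5904 -0.2708] 1293
panel_old [ 776.8 -140.9  111.1  108.6  -16.5] [ 0.7763 -0.1402] 1247
dry_stand [ 702.2 -117.4  214.4  109.6  -18.4] [ 0.663  -0.1072] 355
paint_stand [ 593.8 -271.   131.8  130.3   -9.2] [ 0.5752 -0.2366] 306
board [ 715.3 -122.1  254.8  134.1  -19. ]
```

View pics/t1.png

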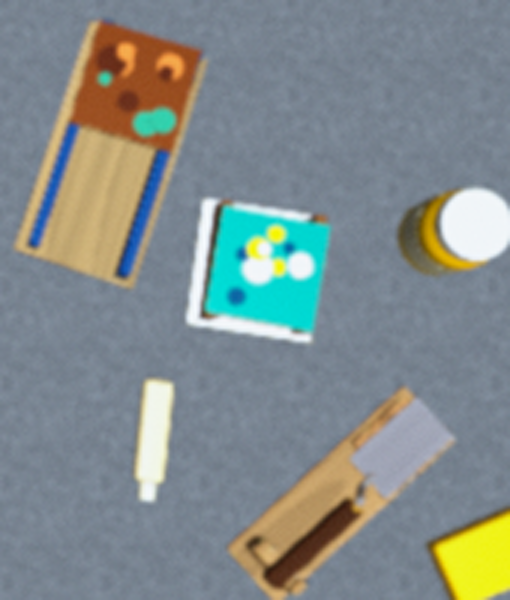

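```bash
python3 - <<'E'
from h import *
d=np.load('top0.npz'); p=d['p']; D=d['d']; hsv=cv2.cvtColor(p,cv2.COLOR_RGB2HSV).astype(int)
def comp(m,z,lo=20):
    n,l,s,c=cv2.connectedComponentsWithStats(m.astype(np.uint8))
    for i in range(1,n):
        if s[i,4]<lo: continue
        r,q=np.nonzero(l==i); W=at_z('top',np.c_[q,r],z)
        a=np.linalg.eigh(np.cov(W[:,:2].T))[1][:,1]; Dm=np.median(cloud('top',D,l==i)[:,2])
        print(s[i,4],'mean',(W[:,:2].mean(0)*1000).round(1),'ang',np.degrees(np.arctan(a[1]/a[0])).round(2),rect(W),'z',Dm.round(4))
def win(a,b,c,e):
    m=np.zeros(D.shape,bool); m[a:b,c:e]=1; return m
h,s,v=hsv[...,0],hsv[...,1],hsv[...,2]
print('battens'); comp(win(100,200,340,412)&(h>100)&(h<125)&(s>130),.041)
print('brownpanel'); comp(win(100,160,365,412)&(h<18)&(s>140)&(v<190),.049)
print('board'); comp(cv2.morphologyEx((win(98,200,340,412)&((h<30)&(s>60)|(h>100)&(h<125)&(s>150)|(h>60)&(h<100)&(s>90))).astype(np.uint8),cv2.MORPH_CLOSE,np.ones((3,3))),.006)
print('turq'); comp(cv2.morphologyEx((win(160,215,402,452)&(s>120)&(h>70)&(h<130)|win(165,208,412,448)).astype(np.uint8),cv2.MORPH_CLOSE,np.ones((5,5))),.049)
print('px blade',p[250,475],p[240,470],'handle',p[283,443],'bg',p[215,470],'cork?',p[250,459])
print('handle'); comp(win(260,298,420,466)&(v<90),.062)
bg=p.astype(int)
print('blade'); comp(win(228,272,450,495)&(abs(bg-p[250,475].astype(int)).sum(2)<30),.017)
print('rest'); comp(cv2.morphologyEx((win(222,302,410,496)&(h<25)&(s>60)).astype(np.uint8),cv2.MORPH_CLOSE,np.ones((3,3))),.006)
E
```

```text
battens
109 mean [676.1 -59.3] ang -18.74 [676.9 -59.9 126.5   8.4 -19.2] z 0.0397
155 mean [ 648.7 -150.2] ang -18.61 [ 648.2 -150.   131.2   10.5  -18.9] z 0.0397
brownpanel
974 mean [ 778.6 -139.5] ang -63.02 [ 776.6 -142.8  108.9  107.9   73.1] z 0.0489
board
3365 mean [ 718.7 -124.7] ang -18.92 [ 720.3 -125.5  263.2  128.9  -18.5] z 0.028
37 mean [ 586.9 -227.6] ang -5.15 [ 593.8 -226.6   56.5    6.2   -1. ] z 0.0477
turq
1635 mean [ 599.7 -274.1] ang -11.66 [ 601.5 -272.8  135.2  119.5   -4.5] z 0.0478
px blade [159 165 180] [156 152 161] handle [83 46 28] bg [116 128 142] cork? [158 154 162]
handle
222 mean [ 322.2 -304.1] ang -49.14 [ 322.5 -305.2  108.2   18.4  -49.2] z 0.0597
blade
528 mean [ 412.6 -414.7] ang -48.59 [ 410.9 -413.8   95.9   55.   -49.7] z 0.0152
rest
1455 mean [ 344.5 -327.8] ang -40.52 [ 365.3 -354.4  251.6   80.6  -46.2] z 0.0058
69 mean [ 297.  -459.7] ang -2.0 [ 295.7 -459.6   79.2   34.5   -8.9] z 0.0183
```

```bash
cat >> h.py <<'E'
def U(a): a=np.radians(a); return np.array([np.cos(a),np.sin(a),0])
def hold(o,ang,z):
    "TCP pose so that level spatula origin is at o(xy), underside z, blade along ang; gripped at x=-60"
    u=U(ang); g=np.array([o[0],o[1],z+.038])-.06*u
    return g-[0,0,.005], frame([0,0,-1],[-u[1],u[0],0])
SP=((.3814,-.3767),-50); PAN=((.5905,-.2710),-10.8); DRY=((.6571,-.1028),-18.7)
E
python3 - <<'E'
from h import *
pp=hold(*SP,.014); Q=pp[1]
print(pp[0],row([.48,.0,.33],Q)); print(row(pp[0]+[0,0,.15],Q,([.48,.0,.33],Q)))
E
```

```text
[ 0.34283274 -0.33073733  0.047     ] [ 0.31 -5.66 -2.77  3.48  4.16  9.58]
[-3.3  -6.35  2.66  0.    0.    0.  ]
```

```bash
python3 -m pendant '[[0.31,-5.66,-2.77,3.48,4.16,9.58,1],[0.31,-5.66,-2.77,3.48,4.16,9.58,1],[0.31,-5.66,-2.77,3.48,4.16,9.58,1],[0.31,-5.66,-2.77,3.48,4.16,9.58,1],[0.31,-5.66,-2.77,3.48,4.16,9.58,1],[0.31,-5.66,-2.77,3.48,4.16,9.58,1],[0.31,-5.66,-2.77,3.48,4.16,9.58,1],[0.31,-5.66,-2.77,3.48,4.16,9.58,1],[0.31,-5.66,-2.77,3.48,4.16,9.58,1],[0.31,-5.66,-2.77,3.48,4.16,9.58,1]]'
python3 - <<'E'
from h import *
pp=hold(*SP,.014); print(manip.get_obs()['joint_pos'].round(2),row(pp[0]+[0,0,.15],pp[1]))
E
```

```text
clock: 32.15
position: [0.4802, 0.0002, 0.3299]
ee_rot: [0.422, 0.907, 0.0, 0.0]
ft_force: [-0.3, -0.1, -0.7]
grip_width: 1.003
grasp_force: 0.0
[ 0.08 -0.01 -0.17  1.68 -0.    1.47  0.61] [-3.29 -6.37  2.66  0.    0.    0.02]
```

```bash
python3 -m pendant '[[-3.29,-6.37,2.66,0,0,0,1],[-3.29,-6.37,2.66,0,0,0,1],[-3.29,-6.37,2.66,0,0,0,1],[-3.29,-6.37,2.66,0,0,0,1],[-3.29,-6.37,2.66,0,0,0,1],[-3.29,-6.37,2.66,0,0,0,1],[-3.29,-6.37,2.66,0,0,0,1],[-3.29,-6.37,2.66,0,0,0,1],[-3.29,-6.37,2.66,0,0,0,1],[-3.29,-6.37,2.66,0,0,0,1]]'
python3 - <<'E'
from h import *
pp=hold(*SP,.014); print(manip.get_obs()['joint_pos'].round(2),row(*pp))
p,d=manip.camera('top'); cv2.imwrite('pics/t2.png',cv2.resize(p[200:310,400:510,::-1],None,fx=5,fy=5,interpolation=cv2.INTER_CUBIC))
E
```

```text
clock: 33.4
position: [0.3426, -0.3296, 0.1978]
ee_rot: [0.422, 0.907, -0.0, 0.0]
ft_force: [1.1, 0.2, -0.1]
grip_width: 1.0
grasp_force: 0.0
[ 0.44  0.03  0.24  1.92 -0.01  1.19  1.38] [-0.02 -0.01  3.02  0.    0.    0.02]
```

View pics/t2.png

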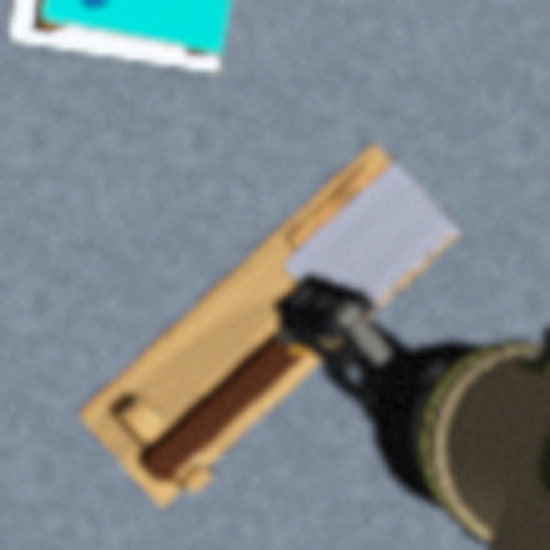

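```bash
python3 -m pendant '[[-0.02,-0.01,1,0,0,-0.06,1],[-0.02,-0.01,2,0,0,-0.06,1],[-0.02,-0.01,2.8,0,0,-0.06,1],[-0.02,-0.01,3.02,0,0,-0.06,1],[-0.02,-0.01,3.02,0,0,-0.06,1],[-0.02,-0.01,3.02,0,0,-0.06,-1],[-0.02,-0.01,3.02,0,0,-0.06,-1],[-0.02,-0.01,3.02,0,0,-0.06,-1],[-0.02,-0.01,3.02,0,0,-0.06,-1],[-0.02,-0.01,3.02,0,0,-0.06,-1]]' 100
python3 -m pendant '[[0,0,0,0,0,0,-1],[0,0,0,0,0,0,-1],[0,0,0,0,0,0,-1],[0,0,0,0,0,0,-1],[0,0,0,0,0,0,-1],[0,0,0,0,0,0,-1],[0,0,0,0,0,0,-1],[0,0,0,0,0,0,-1],[0,0,0,0,0,0,-1],[0,0,0,0,0,0,-1]]'
python3 - <<'E'
from h import *
o=manip.get_obs(); print(repr(o['position']),repr(o['ee_rot']),o['joint_pos'].round(2))
E
```

```text
clock: 34.7
position: [0.3421, -0.3319, 0.047]
ee_rot: [0.419, 0.908, -0.0, 0.0]
ft_force: [-1.9, 1.5, 7.0]
grip_width: 0.216
grasp_force: 98.3
clock: 35.95
position: [0.3421, -0.3319, 0.047]
ee_rot: [0.419, 0.908, -0.0, 0.0]
ft_force: [-1.3, 1.8, 7.5]
grip_width: 0.219
grasp_force: 98.3
array([ 0.34213562, -0.33191295,  0.04698684]) array([ 4.19119569e-01,  9.07931013e-01, -1.83918057e-04,  1.68399400e-04]) [ 0.46  0.23  0.24  2.06 -0.07  0.86  1.44]
```

```bash
python3 -m pendant '[[0,0,-0.3,0,0,0,-1],[0,0,-0.8,0,0,0,-1],[0,0,-1.6,0,0,0,-1],[0,0,-2.4,0,0,0,-1],[0,0,-2.4,0,0,0,-1],[0,0,-2.4,0,0,0,-1],[0,0,-2.4,0,0,0,-1],[0,0,-2.4,0,0,0,-1],[0,0,-2.4,0,0,0,-1],[0,0,-2.4,0,0,0,-1]]'
cat >> h.py <<'E'
def blade(z0):
    "blade points in the tool frame (mm) from top cam"
    o=manip.get_obs(); p,D=manip.camera('top'); q=R.from_quat(o['ee_rot'])
    P=cloud('top',D,D>0); L=q.inv().apply(P-o['position'])*1000
    k=(L[:,0]<-55)&(L[:,0]>-175)&(abs(L[:,1])<45)&(P[:,2]>z0)
    return L[k],P[k]
E
python3 - <<'E'
from h import *
L,P=blade(.08); print(len(L),L.min(0).round(),L.max(0).round(),rect(L))
B=L[(L[:,0]<-70)&(abs(L[:,1])<24)]; 
A=np.c_[B[:,:2],np.ones(len(B))]; c=np.linalg.lstsq(A,B[:,2],rcond=None)[0]; print('plane slopes deg',np.degrees(c[:2]),'z at -107',c@[-107,0,1], len(B))
E
```

```text
clock: 37.2
position: [0.3418, -0.3316, 0.1661]
ee_rot: [0.419, 0.908, -0.0, -0.001]
ft_force: [0.2, 0.1, -0.8]
grip_width: 0.216
grasp_force: 97.6
707 [-155.  -28.   22.] [-56.  30.  37.] [-1.054756e+05  1.340400e+03  9.889320e+04  5.716340e+04  1.000000e+00]
plane slopes deg [-0.28919149 -0.00826885] z at -107 31.576156466927976 534
```

```bash
cat >> h.py <<'E'
def at(c,ang,px,z,back=0.,lat=0.):
    "TCP pose with point blade x=px under c(xy), pulled back; underside z"
    u=U(ang); n=np.array([-u[1],u[0],0]); g=np.array([c[0],c[1],0])-(px+.058+back)*u+lat*n
    g[2]=z+.033; return g,frame([0,0,-1],n)
E
python3 - <<'E'
from h import *
a=at(*PAN,.06,.12,.11); b=at(*PAN,.06,.024,.11); c=at(*PAN,.06,.024)
print(a[0],row(*a),row(*b,frm=a),row(*c,frm=a))
E
```

```text
[ 0.36653851 -0.22827706  0.153     ] [ 1.25  1.72  0.26 -0.   -0.01 -4.84] [0.   0.   1.92 0.   0.   0.  ] [-2.2   0.    1.92  0.    0.    0.  ]
```

```bash
python3 -m pendant '[[0.4,0.6,0,0,0,-1.3,-1],[0.8,1.2,0,0,0,-2.6,-1],[1.25,1.72,0,0,0,-4,-1],[1.25,1.72,0.26,0,0,-4.84,-1],[1.25,1.72,0.26,0,0,-4.84,-1],[1.25,1.72,0.8,0,0,-4.84,-1],[1.25,1.72,1.4,0,0,-4.84,-1],[1.25,1.72,2.1,0,0,-4.84,-1],[1.25,1.72,2.18,0,0,-4.84,-1],[1.25,1.72,2.18,0,0,-4.84,-1]]'
python3 - <<'E'
from h import *
print(manip.get_obs()['joint_pos'].round(2),row(*at(*PAN,.06,.024)))
o=manip.get_obs();p,d=manip.camera('top'); cv2.imwrite('pics/t3.png',cv2.resize(p[150:290,370:510,::-1],None,fx=4,fy=4,interpolation=cv2.INTER_CUBIC))
hsv=cv2.cvtColor(p,cv2.COLOR_RGB2HSV); 
t=manip.trace('panel','top'); P=cloud('top',d,t[0]['pixels']); Q=P[P[:,2]>.044]; print(rect(Q))
L,P=blade(.01); L=L[(L[:,2]<42)&(L[:,0]<-56)]; print(rect(L),L[:,2].mean())
E
```

```text
clock: 38.5
position: [0.3671, -0.2287, 0.0581]
ee_rot: [0.095, 0.995, -0.0, -0.0]
ft_force: [-0.6, -0.6, -0.3]
grip_width: 0.214
grasp_force: 97.7
[ 0.33  0.12  0.13  2.15 -0.02  0.87  1.85] [-2.19  0.01  0.02 -0.   -0.   -0.02]
[ 591.3 -270.2  108.6  108.5  -11.1]
[-1.161265e+05 -4.357000e+02  1.184803e+05  8.827860e+04 -1.100000e+00] 19.772581316518128
```

View pics/t3.png

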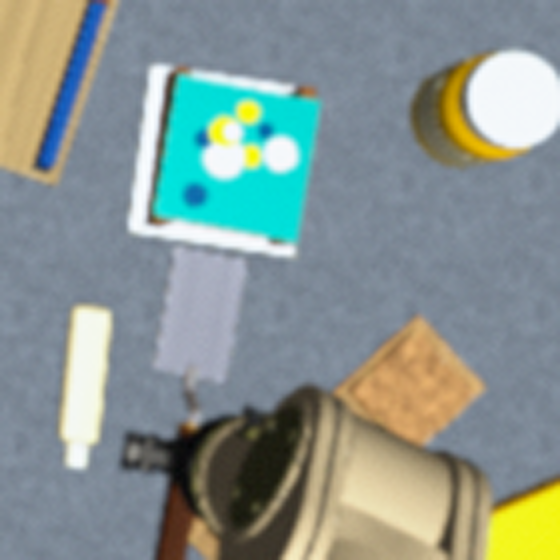

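```bash
python3 -m pendant '[[-0.3,0,0.02,0,0,-0.02,-1],[-0.6,0,0.02,0,0,-0.02,-1],[-0.9,0.01,0.02,0,0,-0.02,-1],[-1.2,0.01,0.02,0,0,-0.02,-1],[-1.5,0.01,0.02,0,0,-0.02,-1],[-1.8,0.01,0.02,0,0,-0.02,-1],[-2.05,0.01,0.02,0,0,-0.02,-1],[-2.19,0.01,0.02,0,0,-0.02,-1],[-2.19,0.01,0.02,0,0,-0.02,-1],[-2.19,0.01,0.02,0,0,-0.02,-1]]'
python3 - <<'E'
from h import *
print(row(*at(*PAN,.06,.024)),row(*at(*PAN,.06,.038)))
p,d=manip.camera('top');t=manip.trace('panel','top'); P=cloud('top',d,t[0]['pixels']); Q=P[P[:,2]>.044]; print(rect(Q))
E
```

```text
clock: 39.9
position: [0.4739, -0.2483, 0.0561]
ee_rot: [0.093, 0.996, -0.0, -0.001]
ft_force: [0.5, 0.0, -0.4]
grip_width: 0.219
grasp_force: 97.7
[-0.02 -0.01 -0.02 -0.   -0.01  0.02] [-0.02 -0.01 -0.3  -0.   -0.01  0.02]
[ 578.2 -268.3  135.5  110.1  -11.3]
```

```bash
python3 -m pendant '[[0,0,-0.15,0,0,0,-1],[0,0,-0.22,0,0,0,-1],[0,0,-0.26,0,0,0,-1],[0,0,-0.3,0,0,0,-1],[0,0,-0.34,0,0,0,-1],[0,0,-0.4,0,0,0,-1],[0,0,-0.5,0,0,0,-1],[0,0,-0.65,0,0,0,-1],[0,0,-0.8,0,0,0,-1],[0,0,-0.8,0,0,0,-1]]'
cat >> h.py <<'E'
def pan():
    p,d=manip.camera('top'); o=manip.get_obs(); q=R.from_quat(o['ee_rot'])
    h=cv2.cvtColor(p,cv2.COLOR_RGB2HSV).astype(int)
    m=((h[...,0]>78)&(h[...,0]<98)&(h[...,1]>130)); m[:, :330]=0; m[:,480:]=0
    m=m.astype(np.uint8); n,l,s,c=cv2.connectedComponentsWithStats(cv2.morphologyEx(m,cv2.MORPH_CLOSE,np.ones((3,3))))
    i=1+np.argmax(s[1:,4]); r,cc=np.nonzero(l==i); hull=cv2.convexHull(np.c_[cc,r].astype(np.int32)); M=np.zeros(d.shape,np.uint8); cv2.fillConvexPoly(M,hull,1)
    P=cloud('top',d,M>0); A=np.c_[P[:,:2]-P[:,:2].mean(0),np.ones(len(P))]; c=np.linalg.lstsq(A,P[:,2],rcond=None)[0]
    z=np.median(P[:,2])+.002; px=np.c_[np.nonzero(M)[::-1]]; W=at_z('top',px,z)
    rc=rect(W); L=q.inv().apply(np.r_[rc[:2]/1000,z]-o['position'])*1000; xt=q.apply([-1,0,0]); ang=np.degrees(np.arctan2(xt[1],xt[0]))
    print('panel',rc,'n',s[i,4],'z',z.round(4),'tilt',np.degrees(c[:2]).round(2),'in tool',L.round(1),'rel ang',round(rc[4]-ang,1),'tool ang',ang.round(1)); return p
E
python3 - <<'E'
from h import *
p=pan()
cv2.imwrite('pics/t4.png',cv2.resize(p[120:300,350:510,::-1],None,fx=3.3,fy=3.3,interpolation=cv2.INTER_CUBIC))
E
```

```text
clock: 41.25
position: [0.4749, -0.2485, 0.097]
ee_rot: [0.093, 0.996, -0.0, 0.0]
ft_force: [-0.7, -0.0, -2.1]
grip_width: 0.216
grasp_force: 97.5
panel [ 592.9 -272.7  112.5  110.9   79.6] n 1044 z 0.0783 tilt [-18.78  16.48] in tool [-120.8   -2.    18.2] rel ang 90.3 tool ang -10.7
```

View pics/t4.png

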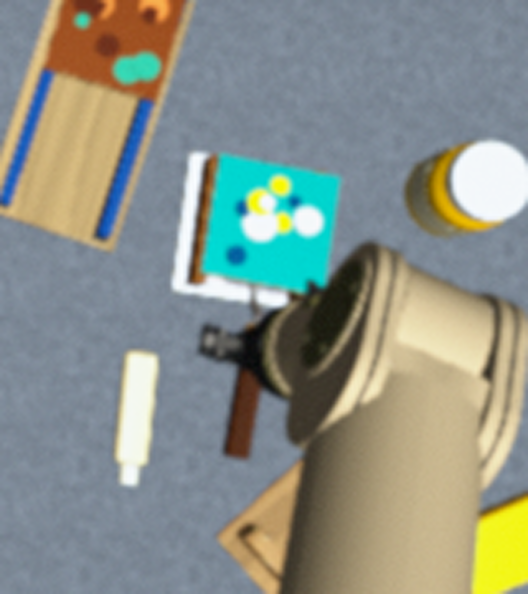

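```bash
python3 - <<'E'
from h import *
a=at(*DRY,.0625,.10,0,.0015); print(a[0],row(*a))
E
```

```text
[ 0.54344208 -0.06274532  0.133     ] [-0.67  3.9  -0.73 -0.    0.    1.01]
```

```bash
python3 -m pendant '[[0,0,-0.1,0,0,0,-1],[0,0,-0.3,0,0,0,-1],[0,0,-0.5,0,0,0,-1],[0,0.03,-0.65,0,0,0,-1],[-0.02,0.1,-0.73,0,0,0.03,-1],[-0.04,0.25,-0.73,0,0,0.06,-1],[-0.08,0.45,-0.73,0,0,0.12,-1],[-0.12,0.7,-0.73,0,0,0.18,-1],[-0.17,1,-0.73,0,0,0.26,-1],[-0.22,1.3,-0.73,0,0,0.34,-1]]'
python3 -m pendant '[[-0.05,0.3,0,0,0,0.08,-1],[-0.1,0.6,0,0,0,0.16,-1],[-0.16,0.95,0,0,0,0.24,-1],[-0.22,1.3,0,0,0,0.32,-1],[-0.28,1.65,0,0,0,0.42,-1],[-0.34,1.95,0,0,0,0.5,-1],[-0.39,2.2,0,0,0,0.57,-1],[-0.42,2.4,0,0,0,0.62,-1],[-0.44,2.5,0,0,0,0.65,-1],[-0.44,2.55,0,0,0,0.67,-1]]'
python3 - <<'E'
from h import *
pan(); a=at(*DRY,.0625,.10,0,.0015); print(row(*a))
E
```

```text
clock: 42.55
position: [0.4976, -0.1851, 0.1324]
ee_rot: [0.117, 0.993, 0.0, -0.0]
ft_force: [-0.9, 0.4, -2.2]
grip_width: 0.219
grasp_force: 97.6
clock: 43.8
position: [0.5482, -0.0675, 0.1326]
ee_rot: [0.163, 0.987, -0.0, -0.0]
ft_force: [-0.7, -0.7, -1.1]
grip_width: 0.22
grasp_force: 97.6
panel [ 686.7 -100.5  152.3   90.   -71.4] n 646 z 0.1126 tilt [-153.11   19.24] in tool [-141.9   13.1   19.9] rel ang -52.6 tool ang -18.8
[ 0.12  0.06 -0.01 -0.   -0.01 -0.01]
```

```bash
python3 -m pendant '[[0.06,0.03,0.1,0,0,-0.01,-1],[0.12,0.06,0.3,0,0,-0.01,-1],[0.12,0.06,0.5,0,0,-0.01,-1],[0.12,0.06,0.7,0,0,-0.01,-1],[0.12,0.06,0.8,0,0,-0.01,-1],[0.12,0.06,0.8,0,0,-0.01,-1],[0.12,0.06,0.8,0,0,-0.01,-1],[0.12,0.06,0.8,0,0,-0.01,-1],[0.12,0.06,0.8,0,0,-0.01,-1],[0.12,0.06,0.8,0,0,-0.01,-1]]'
python3 - <<'E'
from h import *
a=at(*DRY,.0625,.06,0,.0015); print(manip.get_obs()['joint_pos'].round(2),row(*a))
p,d=manip.camera('top'); a=cv2.resize(p[100:215,330:430,::-1],None,fx=4,fy=4,interpolation=cv2.INTER_CUBIC)
np.savez('t5.npz',p=p,d=d)
p,d=manip.camera('side'); b=cv2.resize(p[150:210,240:360,::-1],None,fx=3.3,fy=3.3,interpolation=cv2.INTER_CUBIC)
np.savez('s5.npz',p=p,d=d)
b=cv2.copyMakeBorder(b,0,a.shape[0]-b.shape[0],0,0,cv2.BORDER_CONSTANT); cv2.imwrite('pics/t5.png',np.hstack([a,b]))
E
```

```text
clock: 45.1
position: [0.5435, -0.0627, 0.0927]
ee_rot: [0.162, 0.987, -0.0, -0.0]
ft_force: [0.0, -0.2, -2.5]
grip_width: 0.218
grasp_force: 97.6
[ 0.02  0.3   0.01  1.84 -0.    1.    1.28] [ 0.   -0.   -0.01 -0.   -0.    0.01]
```

View pics/t5.png

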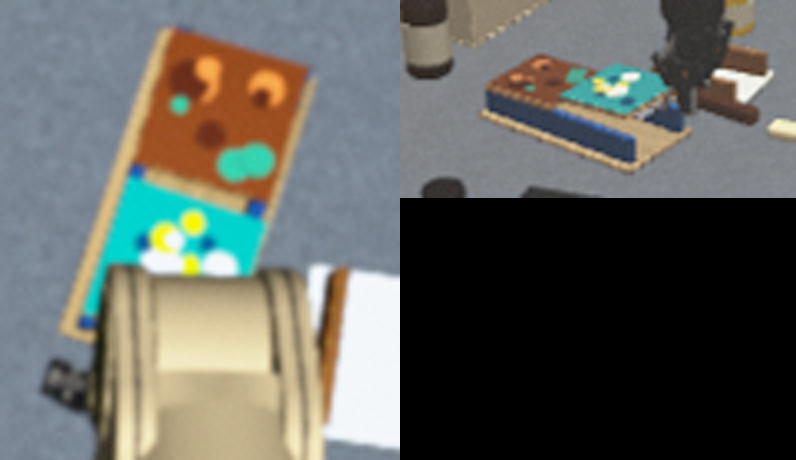

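```bash
cat >> h.py <<'E'
def dryframe(p,d,z=.071,zold=.049):
    h=cv2.cvtColor(p,cv2.COLOR_RGB2HSV).astype(int); H,S,V=h[...,0],h[...,1],h[...,2]
    u=U(DRY[1]); n=np.array([-u[1],u[0],0]); c=np.array([*DRY[0],0])
    def F(m,z):
        r,q=np.nonzero(m); W=at_z('top',np.c_[q,r],z)-c; return np.c_[W@u,W@n]*1000
    w=np.zeros(p.shape[:2],bool); w[95:215,335:420]=1
    T=F(w&(H>78)&(H<98)&(S>130),z); T=T[T[:,0]<63]
    O=F(w&(H<20)&(S>120)&(V<235),zold); O=O[O[:,0]>62]
    def edges(A,ax,lo,hi,hiside,binw=4):
        # edge position vs other coordinate: line fit of extremes
        o=1-ax; b=[]
        for k in np.arange(lo,hi,binw):
            s=A[(A[:,o]>=k)&(A[:,o]<k+binw),ax]
            if len(s): b.append((k+binw/2,s.max() if hiside else s.min()))
        b=np.array(b); f=np.polyfit(b[:,0],b[:,1],1); r=abs(b[:,1]-np.polyval(f,b[:,0])); f=np.polyfit(b[r<4][:,0],b[r<4][:,1],1)
        return 'at0 %.1f ang %.1f'%(f[1],np.degrees(np.arctan(f[0])))
    print('new rear',edges(T,0,-45,45,1),'| left',edges(T,1,0 if len(T)<900 else -45,45,1),'| right',edges(T,1,25 if len(T)<900 else -45,45,0), '| front',edges(T,0,-45,45,0),len(T))
    f=lambda A:(np.percentile(A,1,axis=0).round(1),np.percentile(A,99,axis=0).round(1)); print('old',f(O),'front',edges(O,0,-40,40,0),len(O))
    B=F(w&(H>100)&(H<125)&(S>130)&(V<200),.041); B=B[B[:,0]<66]
    for s in(1,-1):
        b=B[B[:,1]*s>38]; print('batten',s,len(b),len(b) and (b.mean(0).round(1),b.min(0).round(1),b.max(0).round(1)))
E
python3 - <<'E'
from h import *
for f in('t5.npz','top0.npz'):
    a=np.load(f); print(f)
    try: dryframe(a['p'],a['d'])
    except Exception as e: print(e)
E
```

```text
t5.npz
new rear at0 51.2 ang -0.7 | left at0 51.5 ang 1.1 | right at0 -52.2 ang -1.7 | front at0 12.4 ang -24.4 478
old (array([ 71. , -54.1]), array([179.8,  56. ])) front at0 71.2 ang -1.4 1108
batten 1 10 (array([-30.9,  46.5]), array([-58.2,  41.9]), array([65.3, 50.5]))
batten -1 2 (array([ 64.9, -48.8]), array([ 64.4, -50.2]), array([ 65.4, -47.3]))
top0.npz
too many indices for array: array is 1-dimensional, but 2 were indexed
```

```bash
python3 -m pendant '[[0,0,0.12,0,0,0,-1],[0,0,0.26,0,0,0,-1],[-0.02,0,0.36,0,0,0,-1],[-0.02,0,0.41,0,0,0,-1],[-0.02,0,0.45,0,0,0,-1],[-0.02,0,0.5,0,0,0,-1],[-0.02,0,0.56,0,0,0,-1],[-0.02,0,0.64,0,0,0,-1],[-0.02,0,0.72,0,0,0,-1],[-0.02,0,0.72,0,0,0,-1]]'
python3 - <<'E'
from h import *
a=at(*DRY,.0625,.024,0,.0015); print(row(*a))
p,d=manip.camera('top'); dryframe(p,d,.049)
P=cloud('top',d,np.pad(np.ones((6,12),bool),((150,244),(370,258)))); print(np.median(P[:,2]))
E
```

```text
clock: 46.45
position: [0.5441, -0.063, 0.0562]
ee_rot: [0.162, 0.987, -0.0, -0.001]
ft_force: [0.1, -0.3, -0.3]
grip_width: 0.217
grasp_force: 97.7
[ 0.01  0.   -0.02 -0.   -0.01  0.01]
new rear at0 52.5 ang 0.2 | left at0 51.3 ang -1.8 | right at0 -51.0 ang -3.0 | front at0 14.7 ang -17.4 482
old (array([ 71.1, -54.3]), array([179.8,  56. ])) front at0 71.4 ang -1.0 1107
batten 1 10 (array([ 3.2, 47.2]), array([-58.2,  43.8]), array([65.3, 50.7]))
batten -1 8 (array([ 62.1, -47.7]), array([ 59.5, -52.1]), array([ 65.4, -42.5]))
0.04847602914682758
```

```bash
python3 -m pendant '[[0.15,0,0,0,0,0,-1],[0.4,0,0,0,0,0,-1],[0.75,0,0,0,0,0,-1],[1.1,0,0,0,0,0,-1],[1.45,0,0,0,0,0,-1],[1.8,0,0,0,0,0,-1],[2.15,0,0,0,0,0,-1],[2.45,0,0,0,0,0,-1],[2.45,0,-0.3,0,0,0,-1],[2.45,0,-0.6,0,0,0,-1]]'
python3 - <<'E'
from h import *
p,d=manip.camera('top'); dryframe(p,d,.049)
print(manip.get_obs()['joint_pos'].round(2),row([.43,-.15,.18],frame([0,0,-1],[.64,.76,0])))
E
```

```text
clock: 47.75
position: [0.429, -0.0239, 0.0882]
ee_rot: [0.162, 0.987, 0.0, 0.0]
ft_force: [0.1, 0.1, -0.9]
grip_width: 0.22
grasp_force: 97.7
new rear at0 52.5 ang 0.2 | left at0 51.2 ang -1.6 | right at0 -52.8 ang -0.2 | front at0 -52.6 ang 1.7 955
old (array([ 71. , -54.2]), array([179.8,  56. ])) front at0 71.3 ang -0.9 1106
batten 1 8 (array([18. , 47.9]), array([-58.2,  45. ]), array([65.3, 50.7]))
batten -1 10 (array([ 38. , -47.6]), array([-58.9, -52.1]), array([ 65.4, -42.5]))
[-0.02  0.07 -0.03  2.13  0.    0.94  1.19] [-0.81 -2.39 -1.8   0.01  0.02  2.68]
```

```bash
python3 - <<'E'
from h import *
print(row([.3421,-.3319,.18],R.from_quat([.41912,.90793,0,0])))
E
python3 -m pendant '[[0,0,-0.6,0,0,0,-1],[0,0,-1.2,0,0,0,-1],[0,0,-1.8,0,0,0,-1],[0,0,-1.8,0,0,0,-1],[0,0,-1.8,0,0,0,-1],[-0.2,-0.6,-1.8,0,0,0.7,-1],[-0.4,-1.2,-1.8,0,0,1.4,-1],[-0.6,-1.8,-1.8,0,0,2.1,-1],[-0.8,-2.4,-1.8,0,0,2.7,-1],[-0.8,-2.4,-1.8,0,0,2.7,-1]]'
python3 - <<'E'
from h import *
Q=R.from_quat([.41912,.90793,0,0])
print(row([.3421,-.3319,.167],Q),row([.3421,-.3319,.048],Q))
E
```

```text
[-0.31 -6.4  -1.8   0.01  0.02  3.86]
clock: 49.05
position: [0.4274, -0.1539, 0.1765]
ee_rot: [0.348, 0.938, -0.0, -0.0]
ft_force: [0.0, 0.2, -1.6]
grip_width: 0.218
grasp_force: 97.7
[-1.03 -3.81  0.19 -0.01 -0.    1.11] [-1.03 -3.81  2.57 -0.01 -0.    1.11]
```

```bash
python3 -m pendant '[[-0.2,-0.7,0,0,0,0.2,-1],[-0.4,-1.4,0,0,0,0.4,-1],[-0.6,-2.2,0,0,0,0.7,-1],[-0.85,-3.1,0.1,0,0,0.9,-1],[-1.03,-3.81,0.19,0,0,1.11,-1],[-1.03,-3.81,0.19,0,0,1.11,-1],[-1.03,-3.81,0.8,0,0,1.11,-1],[-1.03,-3.81,1.4,0,0,1.11,-1],[-1.03,-3.81,2,0,0,1.11,-1],[-1.03,-3.81,2.2,0,0,1.11,-1]]'
python3 - <<'E'
from h import *
Q=R.from_quat([.41912,.90793,0,0])
print(row([.3421,-.3319,.047],Q))
E
```

```text
clock: 50.3
position: [0.3437, -0.3277, 0.0654]
ee_rot: [0.415, 0.91, 0.0, -0.002]
ft_force: [-0.1, 0.4, -0.4]
grip_width: 0.218
grasp_force: 97.9
[-0.04 -0.08  0.37 -0.01 -0.02  0.06]
```

```bash
python3 -m pendant '[[-0.02,-0.04,0,0,0,0.03,-1],[-0.03,-0.06,0.1,0,0,0.04,-1],[-0.03,-0.06,0.2,0,0,0.04,-1],[-0.03,-0.06,0.28,0,0,0.04,-1],[-0.03,-0.06,0.33,0,0,0.04,-1],[-0.03,-0.06,0.33,0,0,0.04,-1],[-0.03,-0.06,0.33,0,0,0.04,-1],[-0.03,-0.06,0.33,0,0,0.04,-1],[-0.03,-0.06,0.33,0,0,0.04,-1],[-0.03,-0.06,0.33,0,0,0.04,-1]]'
python3 - <<'E'
from h import *
Q=R.from_quat([.41912,.90793,0,0])
print(row([.3421,-.3319,.047],Q))
E
```

```text
clock: 51.55
position: [0.3427, -0.3321, 0.0503]
ee_rot: [0.418, 0.908, -0.0, -0.0]
ft_force: [-0.1, -0.2, -1.2]
grip_width: 0.216
grasp_force: 97.8
[ 0.01 -0.01  0.07 -0.   -0.    0.01]
```

```bash
python3 -m pendant '[[0.01,-0.01,0.02,0,0,0.01,-1],[0.01,-0.01,0.04,0,0,0.01,-1],[0.01,-0.01,0.06,0,0,0.01,-1],[0.01,-0.01,0.07,0,0,0.01,-1],[0.01,-0.01,0.07,0,0,0.01,-1],[0.01,-0.01,0.07,0,0,0.01,-1],[0.01,-0.01,0.07,0,0,0.01,-1],[0.01,-0.01,0.07,0,0,0.01,-1],[0.01,-0.01,0.07,0,0,0.01,-1],[0.01,-0.01,0.07,0,0,0.01,-1]]'
python3 - <<'E'
from h import *
Q=R.from_quat([.41912,.90793,0,0])
print(row([.3421,-.3319,.047],Q))
E
```

```text
clock: 52.8
position: [0.3419, -0.332, 0.047]
ee_rot: [0.419, 0.908, -0.0, -0.0]
ft_force: [-2.2, 2.9, 5.1]
grip_width: 0.213
grasp_force: 98.9
[-0.  0. -0. -0. -0.  0.]
```

```bash
python3 -m pendant '[[0,0,0,0,0,0,0.3],[0,0,0,0,0,0,0.6],[0,0,0,0,0,0,0.8],[0,0,0,0,0,0,0.8],[0,0,-0.5,0,0,0,0.8],[0,0,-1.2,0,0,0,0.8],[0,0,-2.2,0,0,0,0.8],[0,0,-3.2,0,0,0,0.8],[0,0,-4,0,0,0,0.8],[0,0,-4,0,0,0,0.8]]'
python3 -m pendant '[[0,-1,0,0,0,0,0.8],[0,-2,0,0,0,0,0.8],[0.5,-2.5,0,0,0,0,0.8],[0.5,-2.5,0,0,0,0,0.8],[0.5,-2.5,0,0,0,0,0.8],[0.5,-2.5,0,0,0,0,0.8],[0.5,-2.5,0,0,0,0,0.8],[0.5,-2.5,0,0,0,0,0.8],[0.5,-2.5,0,0,0,0,0.8],[0.5,-2.5,0,0,0,0,0.8]]'
python3 - <<'E'
from h import *
p,d=manip.camera('top'); o=np.load('top0.npz')
dryframe(p,d,.049)
for n,D in(('before',o['d']),('after',d)):
    im=o['p'] if n=='before' else p
    h=cv2.cvtColor(im,cv2.COLOR_RGB2HSV).astype(int); w=np.zeros(D.shape,bool); w[260:298,420:466]=1
    W=at_z('top',np.c_[np.nonzero(w&(h[...,2]<90))[::-1]],.062); print(n,'handle',len(W),rect(W))
    w[:]=0; w[228:272,450:495]=1
    W=at_z('top',np.c_[np.nonzero(w&(abs(im.astype(int)-[159,165,180]).sum(2)<30))[::-1]],.017); print('blade',len(W),W.mean(0)[:2].round(4))
for n in ('yellow','blue','orange'):
    h=cv2.cvtColor(p,cv2.COLOR_RGB2HSV).astype(int); a,b=HUE[n]; w=np.zeros(d.shape,bool); w[140:300,205:280]=1
    P=cloud('top',d,w&(h[...,0]>=a)&(h[...,0]<=b)&(h[...,1]>110)); P=P[P[:,2]>.1]; print(n,len(P),P[:,:2].mean(0).round(4),np.percentile(P[:,2],[10,50,90]).round(3))
P=cloud('top',d,manip.trace('cup_white','top')[0]['pixels']);P=P[P[:,2]>.1];print('white',P.mean(0).round(4),np.percentile(P[:,2],[10,50,90]).round(3))
diff=(abs(p.astype(int)-o['p'].astype(int)).sum(2)>90).astype(np.uint8)
n,l,s,c=cv2.connectedComponentsWithStats(cv2.dilate(diff,np.ones((3,3))))
print([s[i].tolist() for i in range(1,n) if s[i,4]>25])
E
```

```text
clock: 54.05
position: [0.3432, -0.333, 0.2498]
ee_rot: [0.419, 0.908, -0.0, 0.002]
ft_force: [-0.1, -0.4, -1.0]
grip_width: 0.903
grasp_force: 0.0
clock: 55.3
position: [0.2308, -0.3941, 0.2468]
ee_rot: [0.419, 0.908, -0.0, -0.0]
ft_force: [-0.2, -0.4, 0.4]
grip_width: 0.904
grasp_force: 0.0
new rear at0 52.4 ang 0.3 | left at0 51.2 ang -1.6 | right at0 -52.8 ang -0.2 | front at0 -52.6 ang 1.7 953
old (array([ 71. , -54.2]), array([179.8,  56. ])) front at0 71.4 ang -1.0 1099
batten 1 8 (array([18. , 47.9]), array([-58.2,  45. ]), array([65.3, 50.7]))
batten -1 10 (array([ 38. , -47.6]), array([-58.9, -52.1]), array([ 65.4, -42.5]))
before handle 227 [ 321.3 -302.6  105.4   48.3  -67.9]
blade 528 [ 0.4126 -0.4147]
after handle 210 [ 325.7 -300.5  104.5   39.5  -65.5]
blade 455 [ 0.4118 -0.4116]
yellow 355 [0.6176 0.2768] [0.116 0.119 0.122]
blue 356 [0.525  0.2869] [0.116 0.119 0.122]
orange 358 [0.4294 0.294 ] [0.116 0.119 0.121]
white [0.3271 0.3037 0.1182] [0.115 0.118 0.121]
[[349, 144, 48, 48, 1543], [278, 154, 39, 27, 886], [230, 165, 28, 27, 584], [407, 167, 44, 45, 1511], [283, 192, 37, 25, 818], [225, 198, 29, 25, 597], [221, 231, 31, 26, 608], [282, 234, 39, 25, 867], [425, 259, 37, 39, 474], [490, 299, 150, 101, 10053], [327, 385, 46, 15, 405], [307, 393, 8, 7, 44]]
```

```bash
python3 - <<'E'
from h import *
print(row([.262,-.567,.25],R.from_quat([.9767,.2147,0,0])))
E
python3 -m pendant '[[-1,0,-0.5,0,0,0,0.8],[-2,1,0,0,0,0,0.8],[-2.8,2.4,0,0,0,0,0.8],[-2.8,2.4,0,0,0,0,0.8],[-2.8,2.4,0,0,0,0,0.8],[-2.8,2.4,0,0,0,0,0.8],[-2.8,2.4,0,0,0,0,0.8],[-2.8,2.4,0,0,0,0,0.8],[-2.8,2.4,0,0,0,0,0.8],[-2.8,2.4,0,0,0,0,0.8]]'
```

```text
[-3.040e+00 -1.770e+00 -6.000e-02 -1.000e-02  0.000e+00  1.321e+01]
clock: 56.65
position: [0.4128, -0.4228, 0.2468]
ee_rot: [0.419, 0.908, -0.0, -0.0]
ft_force: [0.0, 0.8, 0.6]
grip_width: 0.899
grasp_force: 0.0
```

```bash
python3 - <<'E'
from h import *
print(row([.27,-.56,.25],R.from_quat(manip.get_obs()['ee_rot'])))
E
```

```text
[-0.23 -3.95 -0.06  0.    0.    0.  ]
```

```bash
python3 -m pendant '[[-0.1,-1,0,0,0,0,0.8],[-0.15,-2,0,0,0,0,0.8],[-0.2,-3,0,0,0,0,0.8],[-0.23,-3.95,0,0,0,0,0.8],[-0.23,-3.95,0,0,0,0,0.8],[-0.23,-3.95,0,0,0,0,0.8],[-0.23,-3.95,0,0,0,0,0.8],[-0.23,-3.95,0,0,0,0,0.8],[-0.23,-3.95,0,0,0,0,0.8],[-0.23,-3.95,0,0,0,0,0.8]]'
python3 - <<'E'
from h import *
p,d=manip.camera('top'); o=np.load('top0.npz')
for im,D in((o['p'],o['d']),(p,d)):
    h=cv2.cvtColor(im,cv2.COLOR_RGB2HSV).astype(int); w=np.zeros(D.shape,bool); w[260:298,420:466]=1
    n,l,s,c=cv2.connectedComponentsWithStats((w&(h[...,2]<90)).astype(np.uint8)); i=1+np.argmax(s[1:,4])
    W=at_z('top',np.c_[np.nonzero(l==i)[::-1]],.062); print('handle',len(W),rect(W))
    w[:]=0; w[228:272,450:495]=1
    W=at_z('top',np.c_[np.nonzero(w&(abs(im.astype(int)-[159,165,180]).sum(2)<30))[::-1]],.017); print('blade',len(W),W.mean(0)[:2].round(4),rect(W))
diff=(abs(p.astype(int)-o['p'].astype(int)).sum(2)>90).astype(np.uint8)
n,l,s,c=cv2.connectedComponentsWithStats(cv2.dilate(diff,np.ones((3,3))))
print([s[i].tolist() for i in range(1,n) if s[i,4]>12])
E
```

```text
clock: 57.9
position: [0.2703, -0.5596, 0.2469]
ee_rot: [0.419, 0.908, -0.0, -0.0]
ft_force: [0.7, 0.1, -0.1]
grip_width: 0.903
grasp_force: 0.0
handle 222 [ 322.5 -305.2  108.2   18.4  -49.2]
blade 528 [ 0.4126 -0.4147] [ 410.9 -413.8   95.9   55.   -49.7]
handle 210 [ 326.1 -301.6  108.3   17.9  -50.3]
blade 484 [ 0.4126 -0.4127] [ 413.6 -413.    94.2   52.7  -49.8]
[[349, 144, 48, 48, 1544], [278, 154, 39, 27, 886], [230, 165, 28, 27, 584], [407, 167, 44, 45, 1510], [283, 192, 37, 25, 819], [225, 198, 29, 25, 600], [221, 232, 31, 25, 606], [283, 234, 38, 25, 865], [425, 259, 37, 39, 476], [556, 287, 53, 57, 1594], [598, 299, 42, 48, 774], [608, 311, 8, 19, 88], [577, 348, 63, 52, 1529], [332, 386, 33, 14, 326], [307, 393, 8, 7, 44], [318, 395, 5, 5, 19]]
```

```bash
python3 - <<'E'
from h import *
Q=R.from_quat([.41912,.90793,0,0])
print(row([.3421,-.3319,.247],Q))
E
```

```text
[ 2.53  4.05 -0.   -0.   -0.    0.  ]
```

```bash
python3 -m pendant '[[0.8,1.3,0,0,0,0,0.8],[1.6,2.6,0,0,0,0,0.8],[2.53,4.05,0,0,0,0,0.8],[2.53,4.05,0,0,0,0,0.8],[2.53,4.05,0,0,0,0,0.8],[2.53,4.05,1,0,0,0,0.8],[2.53,4.05,2,0,0,0,0.8],[2.53,4.05,2.6,0,0,0,0.8],[2.53,4.05,2.8,0,0,0,0.8],[2.53,4.05,2.8,0,0,0,0.8]]' 60
python3 - <<'E'
from h import *
Q=R.from_quat([.41912,.90793,0,0])
print(row([.3421,-.3319,.047],Q))
E
```

```text
clock: 59.2
position: [0.3419, -0.3326, 0.1071]
ee_rot: [0.419, 0.908, -0.0, -0.0]
ft_force: [0.5, -0.2, 0.3]
grip_width: 0.896
grasp_force: 0.0
[ 0.01  0.01  1.2  -0.01 -0.   -0.  ]
```

```bash
python3 -m pendant '[[0.01,0.01,0.5,0,0,0,0.8],[0.01,0.01,1,0,0,0,0.8],[0.01,0.01,1.2,0,0,0,0.8],[0.01,0.01,1.2,0,0,0,0.8],[0.01,0.01,1.2,0,0,0,0.2],[0.01,0.01,1.2,0,0,0,-0.3],[0.01,0.01,1.2,0,0,0,-1],[0.01,0.01,1.2,0,0,0,-1],[0.01,0.01,1.2,0,0,0,-1],[0.01,0.01,1.2,0,0,0,-1]]' 60
python3 -m pendant '[[0,0,-0.04,0,0,0,-1],[0,0,-0.08,0,0,0,-1],[0,0,-0.1,0,0,0,-1],[0,-0.03,-0.1,0,0,-0.04,-1],[0,-0.06,-0.1,0,0,-0.08,-1],[0,-0.084,-0.1,0,0,-0.12,-1],[0,-0.084,-0.1,0,0,-0.12,-1],[0,-0.084,-0.06,0,0,-0.12,-1],[0,-0.084,-0.02,0,0,-0.12,-1],[0,-0.084,0,0,0,-0.12,-1]]'
```

```text
clock: 60.45
position: [0.3424, -0.3316, 0.0473]
ee_rot: [0.419, 0.908, -0.0, 0.0]
ft_force: [-0.7, 0.6, 6.1]
grip_width: 0.222
grasp_force: 59.2
clock: 61.7
position: [0.3388, -0.334, 0.0472]
ee_rot: [0.411, 0.911, 0.0, -0.001]
ft_force: [-6.9, 7.5, 22.9]
grip_width: 0.228
grasp_force: 61.7
```

```bash
python3 -m pendant '[[0,0,0,0,0,0,-1],[0,0,0,0,0,0,-1],[0,0,0,0,0,0,-1],[0,0,0,0,0,0,-1],[0,0,0,0,0,0,-1],[0,0,0,0,0,0,-1],[0,0,0,0,0,0,-1],[0,0,0,0,0,0,-1],[0,0,0,0,0,0,-1],[0,0,0,0,0,0,-1]]'
```

```text
clock: 62.95
position: [0.3388, -0.334, 0.0473]
ee_rot: [0.411, 0.911, 0.0, -0.0]
ft_force: [-3.7, 3.5, 11.2]
grip_width: 0.228
grasp_force: 60.2
```

Similar to the grasp contact; release, retreat and check.

```bash
python3 -m pendant '[[0,0,0,0,0,0,0.3],[0,0,0,0,0,0,0.6],[0,0,0,0,0,0,0.8],[0,0,0,0,0,0,0.8],[0,0,-0.5,0,0,0,0.8],[0,0,-1.2,0,0,0,0.8],[0,0,-2.2,0,0,0,0.8],[0,0,-3.2,0,0,0,0.8],[0,0,-4,0,0,0,0.8],[0,0,-4,0,0,0,0.8]]'
python3 -m pendant '[[-0.6,-1,0,0,0,0,0.8],[-1.2,-2,0,0,0,0,0.8],[-1.8,-3,0,0,0,0,0.8],[-2.5,-4,0,0,0,0,0.8],[-2.5,-4,0,0,0,0,0.8],[-2.5,-4,0,0,0,0,0.8],[-2.5,-4,0,0,0,0,0.8],[-2.5,-4,0,0,0,0,0.8],[-2.5,-4,0,0,0,0,0.8],[-2.5,-4,0,0,0,0,0.8]]'
python3 - <<'E'
from h import *
p,d=manip.camera('top'); o=np.load('top0.npz')
for im,D in((o['p'],o['d']),(p,d)):
    h=cv2.cvtColor(im,cv2.COLOR_RGB2HSV).astype(int); w=np.zeros(D.shape,bool); w[260:298,420:466]=1
    n,l,s,c=cv2.connectedComponentsWithStats((w&(h[...,2]<90)).astype(np.uint8)); i=1+np.argmax(s[1:,4])
    W=at_z('top',np.c_[np.nonzero(l==i)[::-1]],.062); print('handle',len(W),rect(W),'z',np.percentile(cloud('top',D,l==i)[:,2],[20,50,80]).round(4))
    w[:]=0; w[228:272,450:495]=1; m=w&(abs(im.astype(int)-[159,165,180]).sum(2)<30)
    W=at_z('top',np.c_[np.nonzero(m)[::-1]],.017); print('blade',len(W),W.mean(0)[:2].round(4),rect(W),np.median(cloud('top',D,m)[:,2]))
diff=(abs(p.astype(int)-o['p'].astype(int)).sum(2)>90).astype(np.uint8)
n,l,s,c=cv2.connectedComponentsWithStats(cv2.dilate(diff,np.ones((3,3))))
print([s[i].tolist() for i in range(1,n) if s[i,4]>12])
E
```

```text
clock: 64.2
position: [0.3401, -0.335, 0.2497]
ee_rot: [0.411, 0.911, -0.0, 0.002]
ft_force: [0.7, -0.1, 0.1]
grip_width: 0.898
grasp_force: 0.0
clock: 65.45
position: [0.2719, -0.5599, 0.247]
ee_rot: [0.411, 0.912, -0.0, -0.0]
ft_force: [0.4, 0.6, 0.5]
grip_width: 0.899
grasp_force: 0.0
handle 222 [ 322.5 -305.2  108.2   18.4  -49.2] z [0.0571 0.0597 0.0614]
blade 528 [ 0.4126 -0.4147] [ 410.9 -413.8   95.9   55.   -49.7] 0.01524792436309208
handle 200 [ 322.8 -303.5  106.    16.8  -49. ] z [0.0571 0.0596 0.0617]
blade 493 [ 0.4116 -0.4133] [ 411.9 -413.    96.    52.8  -48.8] 0.015425823877394551
[[349, 144, 48, 48, 1544], [278, 154, 39, 27, 885], [230, 165, 28, 27, 583], [407, 167, 44, 45, 1510], [283, 192, 37, 25, 820], [225, 198, 29, 25, 598], [221, 232, 31, 25, 605], [282, 234, 39, 25, 866], [556, 287, 47, 57, 1567], [606, 299, 34, 45, 678], [598, 302, 7, 7, 35], [608, 310, 8, 20, 88], [570, 344, 70, 56, 1803], [331, 386, 34, 14, 338], [307, 393, 8, 7, 44], [317, 396, 6, 4, 20]]
```

Spatula is back to within about 1 mm, and nothing else has changed. Handing in.

```bash
python3 -c "
from workcell import manip; print(manip.hand_in())"
```

```text
the job is handed in; nothing more can be done
None
```

I handed the job in at about 65 s: all three cups stand upside down fully seated on pegs 1–3, the wet panel lies square on the front place within about 1 mm of centre, and the spatula is back in its rest within about 2 mm of where I found it (I laid it down twice to correct a shift of about 5 mm); the hand-in call returned no verdict.

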